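# Reset a bay divider with its spring plunger and load the carton

### The job

The carton with the orange tape is too wide for the bay under the green tag on the sloping tray. Pull the red spring knob, swing the yellow divider away from that bay to the next hole and let the pin snap fully home; then lay the carton flat in the widened bay, tape side up and long side up the slope, with its lower end down at the front lip (no more than a finger's width of gap). Leave the other things on the bench where they are.

Things in the scene. Friction and masses are not known exactly. Their poses are not given: they have to be found in the camera images.
- bed: Fixed aluminium bed rising away from the robot at 33 deg. Origin: on its surface, mid-width, at the lip's upper face. x: up the slope (bed to 175 mm); y: left, seen from the robot; z: square off the bed. Lip: x -6 to 0, 12 mm high. Side walls: inner faces at y = +-59 mm, 18 mm high. Below the lip, an index plate with three holes. Approach square to the bed to clear the beam above.
- beam (a point): Centre of the orange beam over the bed, level and parallel to the bed's y: 285 mm long, 25 mm front to back, 30 mm high, on 25 mm square blue posts 130 mm either side. It is 57 mm behind (horizontally) and 155 mm above the bed origin, so a tool held straight down would meet it when laying a carton at the lip.
- pivot (a point): Pivot of the yellow divider that parts the left and right bays, on the bed surface at bed x = 150, y = 0 mm. The divider points down the slope from it and over the lip to the knob, 195 mm away; it is 8 mm thick, 18 mm high (23 mm beyond the lip). Pivot hub 28 mm across, 27 mm high.
- divider (a joint): Divider angle about the bed's z, rad. 0: middle hole (start). Positive: knob end moves to bed -y (right). Holes at -0.30, 0, +0.30 (58 mm apart on the arc), stops at +-0.40; 0.013 rad of play in a hole. Unlatched, it stays about where left. Swing away from the green tag: to +0.30 if the tag is left (y > 0), to -0.30 if right.
- plunger (a joint): Lift of red knob and pin along bed z, m. 0: pin home in a hole (under 0.001 counts as home). 0.012: pin just clears the plate; let go between holes it rests at 0.012. 0.018: stop. The spring pushes it home: 4.5 N at 0, 10 N at the stop.
- knob (a point): Centre of the red round knob on the divider's lower end, axis along bed z: 26 mm across, 18 mm high, 51 mm off the bed plane when home (42 to 60). Under it a 10 mm stem, then a 22 mm wide dark boss whose top is 26 mm off the bed plane. At the start at bed x = -45, y = 0 mm; moves with divider and plunger.
- tag (a point): Centre of the green tag, an upright plate 40 mm wide, 34 mm high, 10 mm thick, standing on the orange beam 90 mm left or right of the middle; it marks the bay to load. A grey one marks the other.
- carton: The carton to load, for its orientation: brown, 20 mm orange tape along its top. Origin: centre of its underside. x: long side, 80 mm; y: width, 64 mm; z: up, 60 mm. 0.15 to 0.3 kg. At the lip of the widened bay it has 75 mm of room across; best with its centre 22 mm from the bed's centre line. Fingertips 28 mm or more above its underside clear walls and divider.
- carton_center (a point): Centre of that carton, 30 mm above its underside.
Mind the look-alikes: they are no part of the job. Leave any pink or turquoise look-alike of the carton alone.

How it is judged:
By the outcome, as a careful person would: the job done as asked, in the order asked, and still so for the second after the job is handed in, with the robot touching nothing.
It also fails if it takes over 62 s, if anything falls off the work surface, if the arm or the gripper's body presses on something with over 40 N, if the wrist force passes 120 N, or if a joint passes its speed limit or range.

### The arm

A 6-joint arm with a two-finger parallel gripper is mounted at the origin on the work surface. World frame = base frame: x ahead of the robot, y to its left, z up, the work surface at z = 0. Lengths are in m, angles in rad, forces in N, time in s.
With the tool pointing down it reaches from about 0.25 to 0.85 m from the base axis. Payload 12.5 kg.
Tool frame: the origin (TCP) lies between the finger pads; the fingertips stand 11 mm ahead of it and the grasp point (between the pads) lies 8 mm behind it; z points along the fingers, x is the direction in which the jaws open and shut, and the axes are right-handed (so a half turn about z gives the same grasp; the last joint's range is limited). The gripper opens to 93 mm and grips with 3 to 60 N. Pads are 15 mm wide; open, the fingers measure 128 mm over their backs; the gripper's body (75 mm by 188 mm) begins 65 mm behind the grasp point.
Start: joints at [1.207, 0.351, 1.652, -0, 1.139, -0.085], TCP at [0.151, 0.529, 0.23] pointing down, gripper open.
Joint ranges: [-2.75, 2.75], [-0.79, 2.1], [0.01, 2.65], [-1.57, 4.71], [0.07, 3.14], [-2.87, 2.87]. Speed limits (rad/s): [2.22, 2.22, 2.79, 3.14, 3.14, 3.14].

### API

Orientations are given as a rotation vector (axis times angle).
In Python, from rig import sensors, eyes, job_done gives the robot as it stands.
- The arm moves only by the tool move_arm, never from a script. Its arguments are lists of equal length, an entry for each row: "delta_pos": the shift along the tool's x, y, z in m, a list of three; "spin": the turn about the tool's z in rad; "jaw": the finger opening in m, from 0 to 0.093. A call has 1 to 12 rows; each row shifts and turns the commanded pose from where the row before left it, along the tool's axes as they then stand; what a row does not reach is not made up. A row lasts 1/10 s, in which the tool goes at most 50 mm and 8.59 degrees, less where a joint would pass 70% of its speed; a pose out of reach is approached as far as the arm can. A call is refused whole if a number of a shift passes 0.05 or a number of a turn 0.15, either way. A call with a gripper value outside its range is refused whole. The fingers move at their own pace and stop on an object; "squeeze" is the grip in N (left out, the last holds). Time passes only in rows, so rows that do not move let the fingers close. It gives the time, the measured TCP pose, the force and the opening at its end, in the units of the state.
- sensors.get_state(): the state, without advancing time (a new reading comes with each control period).
- eyes.capture(name): name is "scene" or "top" or "wrist"; returns a dict with "pixels" (384x512x3 uint8, red, green, blue), "fx", "fy", "cx", "cy" (pixels), "eye" and "orientation" of the camera in the world. Camera axes: x right, y down, z forward; pixel columns grow to the right and rows downward; lengths in m; the calibration is good to about 2 mm. A picture is of the moment at which its call begins. There is no depth.
- job_done(): hands the job in, once; it reports no verdict.
The state is a dict: "t": time; "joint_pos": joint angles; "joint_vel": joint speeds; "effort": joint torques, N m; "tcp_pos": TCP position; "eef_rot": TCP orientation; "force": force on the tool from outside, world axes, zero at the start; "ft_torque": the same for the moment, N m; "grip_width": opening from 0.0 (shut) to 1.0 (fully open).
Only numpy, scipy, OpenCV 4.12 (cv2) and the standard library are available. Lean on these libraries where they do the work, as an engineer would, in place of code of your own. Each camera call takes 0.05 s, during which the arm holds its last target.

## Working session

There is one attempt and no reset: what is moved stays moved. The work goes in short steps, Python scripts to look and compute and a tool call to move; the robot and the scene stay as the last step left them, time stands still between calls to the robot, and variables do not carry over. Pictures are saved under pics/ and viewed, and the job is handed in when it is done.

Besides the shell and the picture viewer there is one more tool, called in YAML: its name, and indented under it one key for each argument. move_arm: Moves the arm, as the interface text tells. Its arguments: {"type":"object","properties":{"delta_pos":{"type":"array","items":{"type":"array","items":{"type":"number"}}},"spin":{"type":"array","items":{"type":"number"}},"jaw":{"type":"array","items":{"type":"number"}},"squeeze":{"type":"number"}},"required":["delta_pos","spin","jaw"]}

```bash
ls; mkdir -p pics
python3 - <<'E'
from rig import sensors, eyes
import cv2,pickle
print(sensors.get_state())
d={}
for n in ["scene","top","wrist"]:
    c=eyes.capture(n); d[n]=c
    cv2.imwrite(f"pics/{n}0.png",c["pixels"][:,:,::-1])
    print(n,{k:v for k,v in c.items() if k!="pixels"})
pickle.dump(d,open("c0.pkl","wb"))
E
```

```text
pics
{'t': 0.0, 'joint_pos': array([ 1.20737229e+00,  3.51221353e-01,  1.65241529e+00,  3.49524211e-05,
        1.13905314e+00, -8.46085495e-02]), 'joint_vel': array([ 0.00081055,  0.00058585, -0.00109607,  0.00067226,  0.00094685,
       -0.0002718 ]), 'effort': array([-3.17938384e-04, -4.97321606e+01, -2.85261118e+01,  6.99452288e-02,
        2.57196708e-02, -1.21949556e-04]), 'tcp_pos': array([0.15122887, 0.52847299, 0.22911291]), 'eef_rot': array([ 2.50814274e+00,  1.89085206e+00, -1.48514080e-03]), 'force': array([ 0.15733267, -0.2025234 , -0.18014644]), 'ft_torque': array([ 0.059467  , -0.01892162, -0.00383153]), 'grip_width': 0.9985806746101543}
scene {'fx': 371.9629686899339, 'fy': 371.9629686899339, 'cx': 259.96183396751684, 'cy': 194.04653522924147, 'eye': array([0.25785617, 0.5946468 , 0.7806318 ]), 'orientation': array([-0.49827246,  2.66024819, -1.27105886])}
top {'fx': 448.7116020478036, 'fy': 448.7116020478036, 'cx': 252.90590064755042, 'cy': 188.5482808321693, 'eye': array([ 0.31049003, -0.11761898,  1.27044476]), 'orientation': array([-2.22341181,  1.98919594, -0.19693412])}
wrist {'fx': 275.0878307700593, 'fy': 275.0878307700593, 'cx': 252.48223421273613, 'cy': 190.2217594465472, 'eye': array([0.07868266, 0.5491094 , 0.38455195]), 'orientation': array([2.32471893, 1.75377454, 0.24214887])}
```

View pics/scene0.png

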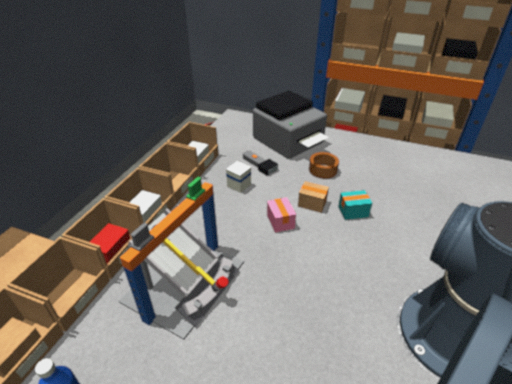

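View pics/top0.png

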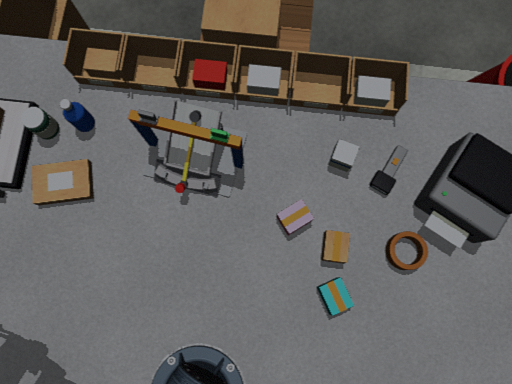

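View pics/wrist0.png

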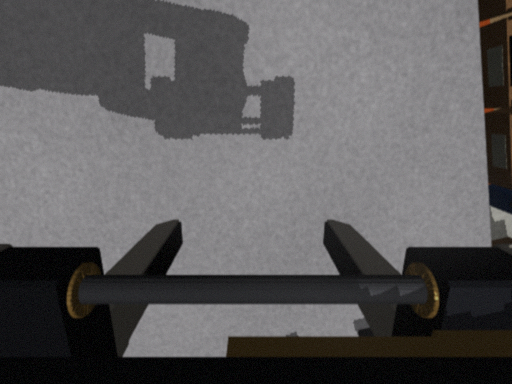

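The scene picture shows the tray with the red knob at about (222,283), and the orange-taped brown carton at (313,196). The top picture shows the knob at (181,187), the green tag at (218,133) on the right, the grey tag on the left, and the carton at (336,247). I'll measure these.

```bash
cat > h.py <<'E'
import numpy as np,cv2,pickle
from scipy.spatial.transform import Rotation as R
def proj(c,p):
    p=np.atleast_2d(p); q=(p-c["eye"])@R.from_rotvec(c["orientation"]).as_matrix()
    return np.c_[c["fx"]*q[:,0]/q[:,2]+c["cx"],c["fy"]*q[:,1]/q[:,2]+c["cy"]]
def ray(c,uv):
    uv=np.atleast_2d(np.array(uv,float))
    d=np.c_[(uv[:,0]-c["cx"])/c["fx"],(uv[:,1]-c["cy"])/c["fy"],np.ones(len(uv))]
    return d@R.from_rotvec(c["orientation"]).as_matrix().T
def plane(c,uv,z):
    d=ray(c,uv); return c["eye"]+d*((z-c["eye"][2])/d[:,2])[:,None]
def tri(c1,u1,c2,u2):
    a=ray(c1,u1)[0];b=ray(c2,u2)[0];a/=np.linalg.norm(a);b/=np.linalg.norm(b)
    A=np.eye(3)-np.outer(a,a);B=np.eye(3)-np.outer(b,b)
    p=np.linalg.solve(A+B,A@c1["eye"]+B@c2["eye"])
    return p,np.linalg.norm(A@(p-c1["eye"]))
E
python3 - <<'E'
from h import *
d=pickle.load(open("c0.pkl","rb"))
for n,(x,y,w,hh) in dict(top=(120,90,240,170),scene=(110,160,240,175)).items():
    im=d[n]["pixels"][y:y+hh,x:x+w,::-1]
    cv2.imwrite(f"pics/{n}0z.png",cv2.resize(im,None,fx=3.3,fy=3.3,interpolation=cv2.INTER_CUBIC))
for n in d:
  if n=="wrist": continue
  hsv=cv2.cvtColor(d[n]["pixels"],cv2.COLOR_RGB2HSV)
  for nm,lo,hi in [("red",(0,180,100),(4,255,255)),("red2",(174,180,100),(180,255,255)),("orange",(5,150,80),(22,255,255)),("green",(45,150,50),(75,255,255)),("yellow",(23,150,80),(33,255,255)),("blue",(105,130,40),(125,255,255))]:
    m=cv2.inRange(hsv,lo,hi); k,l,s,ce=cv2.connectedComponentsWithStats(m)
    for i in range(1,k):
      if s[i,4]>25: print(n,nm,s[i],ce[i].round(1), np.round(cv2.minAreaRect(np.argwhere(l==i)[:,::-1].astype(np.float32))[0:3][1],1))
E
```

```text
scene red [335 124  22   7  77] [345.9 127.1] [21.4  3.6]
scene red [ 90 223  38  32 586] [108.6 236.9] [20.5 34.6]
scene red [216 277  12  10  82] [222.  281.9] [ 8.5 10.6]
scene orange [ 327   59  157   40 3019] [404.7  79.1] [156.1  20.8]
scene orange [310 153  28  25 487] [323.7 164.4] [24. 27.]
scene orange [ 120  183   92   87 1500] [164.9 228.2] [ 18.7 119.7]
scene orange [302 185  25  10 104] [314.3 189.2] [25.   4.1]
scene orange [342 195  26  11  81] [353.3 197.8] [ 7.  26.6]
scene orange [276 199  13  25 126] [282.7 211.3] [25.   6.9]
scene green [188 178  16  21 190] [194.8 188.6] [13.4 20.5]
scene yellow [164 238  50  47 264] [189.9 262.8] [65.   5.9]
scene blue [ 312    0   25  110 1358] [322.9  51.1] [ 15.1 109.9]
scene blue [ 456    9   56  143 1953] [488.1  87.7] [ 18.7 150.4]
scene blue [203 197  14  53 447] [209.8 223.4] [52.  10.1]
scene blue [125 266  30  58 672] [141.  294.2] [58.  14.8]
scene blue [ 39 366  39  18 412] [ 59.8 376.9] [38. 17.]
top red [499  55  13  30 153] [503.8  70. ] [ 7.4 31.3]
top red [193  59  34  24 661] [209.1  70.3] [31.7 21. ]
top red [176 183   8  10  56] [179.2 187.8] [8.2 7.3]
top orange [129 110  11  11  85] [133.8 115.4] [9.9 9. ]
top orange [156 117  55  22 503] [183.4 127.4] [54.6  9.9]
top orange [227 135  15  11 116] [234.3 140.3] [12.9  9. ]
top orange [392 158   7   7  28] [395.1 160.9] [3.9 6.4]
top orange [281 207  28  20 178] [294.7 216.1] [ 6.2 29. ]
top orange [331 231  11  31 203] [336.6 246. ] [ 7.4 29.6]
top orange [390 232  38  38 459] [408.  250.2] [38.2 35.4]
top orange [327 281  19  31 196] [336.4 295.8] [31.4  6.1]
top green [211 130  18  12  75] [220.4 137.1] [16.  10.7]
top yellow [182 138  11  43 135] [187.2 160.8] [ 4.3 43.1]
top blue [ 63 102  22  22 299] [ 74.6 112.7] [19.8 19.8]
```

```bash
echo
```

```text
(no output)
```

View pics/top0z.png

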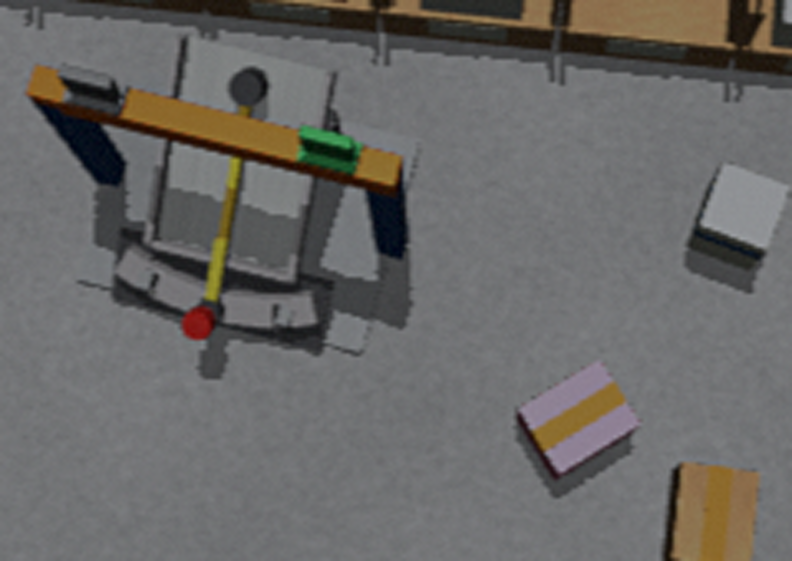

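View pics/scene0z.png

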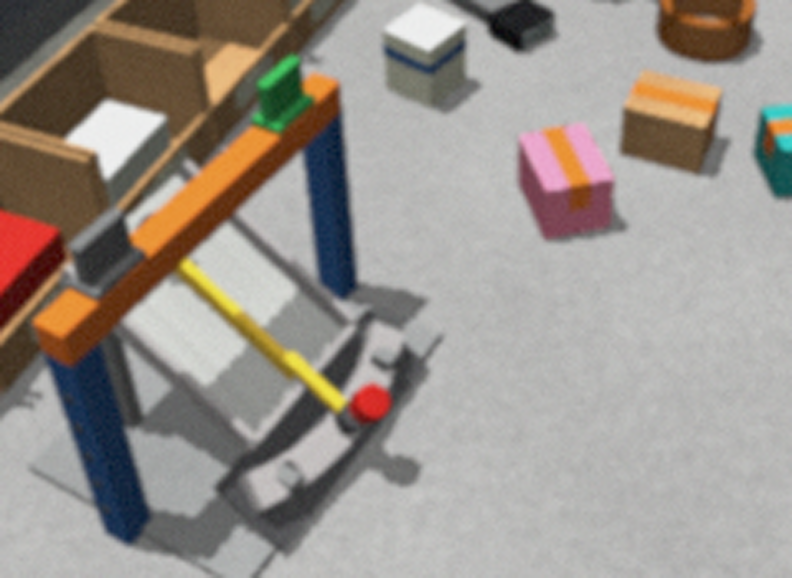

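Run:
```python
from h import *
d=pickle.load(open("c0.pkl","rb"))
def z(n,x,y,w,h): return cv2.resize(d[n]["pixels"][y:y+h,x:x+w,::-1],None,fx=10,fy=10,interpolation=cv2.INTER_CUBIC)
a=np.vstack([np.hstack([z("scene",115,250,40,28),z("scene",180,170,40,28)]),np.hstack([z("top",120,100,40,28),z("top",210,122,40,28)])])
cv2.imwrite("pics/z1.png",a)
b=np.vstack([np.hstack([z("scene",205,270,40,28),z("scene",295,172,40,28)]),np.hstack([z("top",165,175,40,28),z("top",315,226,40,28)])])
cv2.imwrite("pics/z2.png",b)
```

```text
(no output)
```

View pics/z1.png

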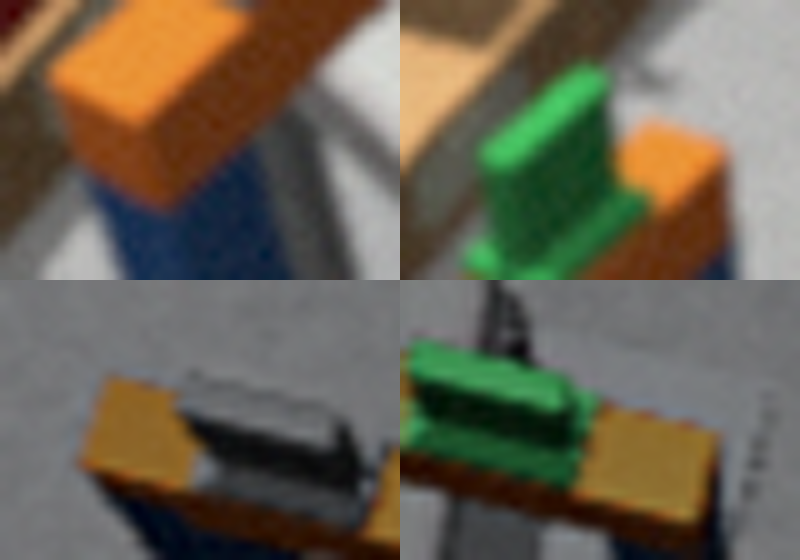

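View pics/z2.png

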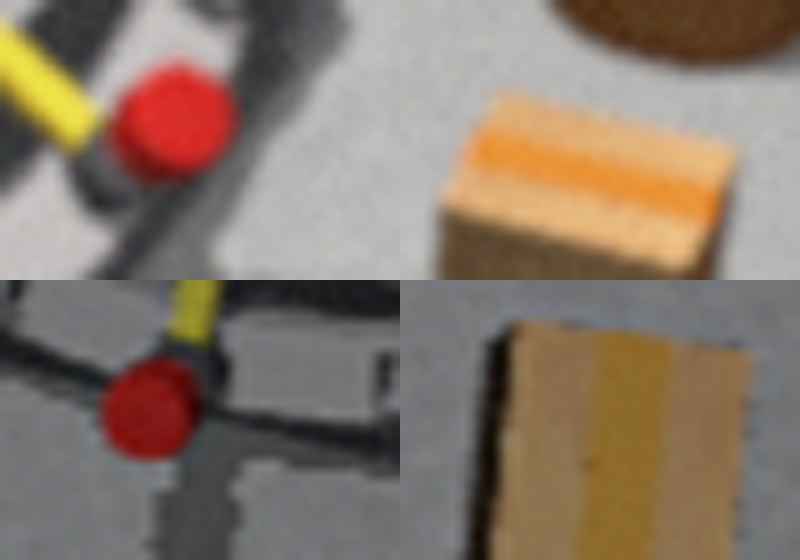

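```bash
cat >> h.py <<'E'
s33,c33=np.sin(np.radians(33)),np.cos(np.radians(33))
def bedR(yaw):
    f=np.array([np.cos(yaw),np.sin(yaw),0]);l=np.array([-f[1],f[0],0]);u=np.array([0,0,1.])
    return np.c_[c33*f+s33*u,l,-s33*f+c33*u],f,l,u
E
python3 - <<'E'
from h import *
from scipy.optimize import least_squares
d=pickle.load(open("c0.pkl","rb"))
S,T=d["scene"],d["top"]
P=lambda ox,oy,x,y:(ox+x/10-.45,oy+y/10-.45)
obs=[]
for c,pts in ((S,dict(LR=P(115,250,48,75),LF=P(115,250,153,128),RR=P(180,170,250,123),RF=P(180,170,328,148),K=P(205,270,182,112),LFb=P(115,250,170,210))),(T,dict(LR=P(120,100,108,98),LF=P(120,100,80,183),RR=P(210,122,318,155),RF=P(210,122,300,243),K=P(165,175,148,133)))):
    for k,v in pts.items(): obs.append((c,k,np.array(v)))
def model(q):
    B,f,l,u=bedR(q[3]);O=q[:3];bc=O+.057*f+.155*u
    m={a+b:bc+.015*u+sa*.1425*l+sb*.0125*f for a,sa in(("L",1),("R",-1)) for b,sb in (("R",1),("F",-1))}
    m["LFb"]=m["LF"]-.03*u
    m["K"]=O+B@[-.045,0,.060]; return m
def res(q):
    m=model(q); return np.concatenate([proj(c,m[k])[0]-v for c,k,v in obs])
r=least_squares(res,[.5,.1,.08,0],loss="soft_l1")
print("bed",r.x); 
for (c,k,v),e in zip(obs,res(r.x).reshape(-1,2)): print("S" if c is S else "T",k,e.round(2))
np.save("bed.npy",r.x)
# separate triangulation
for k in ["LR","LF","RR","RF","K"]:
    a=[v for c,kk,v in obs if kk==k]; p,e=tri(S,a[0],T,a[1]); print(k,p.round(4),round(e*1e3,1), (p-model(r.x)[k]).round(4))
# carton
for c,uv in ((S,[P(295,172,97,92),P(295,172,338,150),P(295,172,292,268),P(295,172,40,205)]),):
    q=plane(c,uv,.06); print(q.round(4),q.mean(0),[np.linalg.norm(q[i]-q[i-1]).round(4) for i in range(4)])
    for i in range(4): v=q[i]-q[i-1]; print(np.degrees(np.arctan2(v[1],v[0])))
hsv=cv2.cvtColor(T["pixels"],cv2.COLOR_RGB2HSV)
m=cv2.inRange(hsv,(5,60,80),(25,255,255))[222:272,312:362]; k,l,s,ce=cv2.connectedComponentsWithStats(m)
i=1+np.argmax(s[1:,4]); pts=np.argwhere(l==i)[:,::-1].astype(np.float32)
rc=cv2.minAreaRect(pts); bx=cv2.boxPoints(rc)+[312,222]; q=plane(T,bx,.06); print(s[i],rc); print(q.round(4),q.mean(0),[np.linalg.norm(q[i]-q[i-1]).round(4) for i in range(4)])
for i in range(4): v=q[i]-q[i-1]; print(np.degrees(np.arctan2(v[1],v[0])))
E
```

```text
bed [ 0.6007621   0.10224329  0.05009688 -0.1429132 ]
S LR [0.16 0.08]
S LF [-0.97 -0.41]
S RR [ 0.07 -0.34]
S RF [0.54 0.18]
S K [ 0.2  -0.14]
S LFb [0.56 1.33]
T LR [ 0.28 -0.56]
T LF [0.01 0.19]
T RR [ 0.32 -0.72]
T RF [-0.52 -0.02]
T K [-0.07  0.2 ]
LR [0.6887 0.2339 0.221 ] 0.7 [-0.0012  0.0005  0.0009]
LF [0.6647 0.2367 0.2193] 1.2 [-0.0005 -0.0002 -0.0008]
RR [ 0.6483 -0.0479  0.2196] 0.8 [-0.001   0.0008 -0.0005]
RF [ 0.6256 -0.0461  0.2194] 0.8 [ 0.0011 -0.001  -0.0007]
K [0.5317 0.1123 0.0752] 0.1 [ 0.0006  0.     -0.0008]
[[ 0.4645 -0.3538  0.06  ]
 [ 0.3851 -0.3524  0.06  ]
 [ 0.385  -0.2896  0.06  ]
 [ 0.4651 -0.2909  0.06  ]] [ 0.42492164 -0.32168124  0.06      ] [np.float64(0.0629), np.float64(0.0794), np.float64(0.0628), np.float64(0.0801)]
-90.52103066862585
178.9306367768372
90.14955027756189
-0.9900068969424557
[ 11   8  27  33 725] ((24.463417053222656, 23.829269409179688), (24.294937133789062, 30.258241653442383), 6.340191841125488)
[[ 0.3837 -0.2928  0.06  ]
 [ 0.4648 -0.2954  0.06  ]
 [ 0.4648 -0.3606  0.06  ]
 [ 0.3838 -0.3573  0.06  ]] [ 0.42428505 -0.32652575  0.06      ] [np.float64(0.0644), np.float64(0.0811), np.float64(0.0653), np.float64(0.0811)]
90.08170300135924
-1.7757281589579539
-90.0153427965672
177.61665531196138
```

```bash
cat >> h.py <<'E'
def bed():
    q=np.load("bed.npy"); B,f,l,u=bedR(q[3]); return q[:3],B,q[3]
def grasp(st):  # grasp point, R
    M=R.from_rotvec(st["eef_rot"]).as_matrix(); return st["tcp_pos"]-.008*M[:,2],M
def rep():
    from rig import sensors
    st=sensors.get_state(); g,M=grasp(st); O,B,y=bed()
    print("t",round(st["t"],2),"tcp",st["tcp_pos"].round(4),"graspbed(mm)",((g-O)@B*1e3).round(1),"toolx yaw deg",np.degrees(np.arctan2(M[1,0],M[0,0])).round(2),"z",M[:,2].round(4),"F",st["force"].round(1),"T",st["ft_torque"].round(2),"w",round(st["grip_width"]*93,1),"j",st["joint_pos"].round(2))
    return st
def togo(target): # tool-frame shift mm for grasp point -> world target
    from rig import sensors
    st=sensors.get_state(); g,M=grasp(st); print("shift mm",((target-g)@M*1e3).round(1))
E
python3 - <<'E'
from h import *
st=rep(); g,M=grasp(st); d=pickle.load(open("c0.pkl","rb"))
print("cam in tool",M.T@(d["wrist"]["eye"]-st["tcp_pos"]), "tool y",M[:,1])
O,B,y=bed(); k=O+B@[-.045,0,.051]; print("knob",k, "holeL", O+B@[.15-.195*np.cos(.3),.195*np.sin(.3),.051])
print(B)
T=d["top"]
for n,uv in dict(pink=(294.7,216),teal=(336,296),white=(345,155)).items(): print(n,plane(T,uv,.06))
print("beam bottom z",O[2]+.14)
E
```

```text
t 0.15 tcp [0.1512 0.5286 0.2292] graspbed(mm) [-322.1  357.9  432.4] toolx yaw deg 74.03 z [-3.e-04 -8.e-04 -1.e+00] F [0.3 0.1 0.2] T [0.01 0.02 0.03] w 92.8 j [ 1.21  0.35  1.65 -0.    1.14 -0.08]
cam in tool [-0.00033095 -0.07543248 -0.15530207] tool y [ 9.61401985e-01 -2.75147630e-01 -6.93882011e-05]
knob [0.53591325 0.11157466 0.06836033] holeL [0.55135067 0.16757328 0.0731038 ]
[[ 0.83012055  0.14242722 -0.53908659]
 [-0.11944952  0.98980528  0.07757142]
 [ 0.54463904  0.          0.83867057]]
pink [[ 0.49191386 -0.20778928  0.06      ]]
teal [[ 0.29323368 -0.33505294  0.06      ]]
white [[ 0.67852916 -0.3314818   0.06      ]]
beam bottom z 0.19009688372579414
```

move_arm:
  delta_pos:
    - [0,0,0]
    - [-0.03,0.036,0]
    - [-0.03,0.036,0]
    - [-0.03,0.036,0]
    - [-0.03,0.036,0]
    - [-0.03,0.036,0]
    - [-0.03,0.036,0]
    - [-0.03,0.036,0]
    - [-0.03,0.036,0]
    - [-0.03,0.036,0]
    - [-0.03,0.036,0]
    - [-0.02,0.03,0.02]
  spin: [-0.136,0,0,0,0,0,0,0,0,0,0,0]
  jaw: [0.093,0.093,0.093,0.093,0.093,0.093,0.093,0.093,0.08,0.07,0.06,0.06]
  squeeze: 30

```text
t: 1.35
tcp_pos: [0.4942, 0.1545, 0.2112]
eef_rot: [2.374, 2.055, 0.005]
force: [-0.0, 1.0, -0.5]
grip_width: 0.706
```

Run:
```python
from h import *
from rig import eyes
rep(); O,B,y=bed(); togo(O+B@[-.045,0,.051])
for n in("wrist","top"):
    c=eyes.capture(n); cv2.imwrite(f"pics/{n}1.png",c["pixels"][:,:,::-1])
```

```text
t 1.35 tcp [0.4942 0.1545 0.2112] graspbed(mm) [ -2.6  36.6 203.3] toolx yaw deg 81.75 z [ 4.e-03  7.e-04 -1.e+00] F [-0.   1.  -0.5] T [-0.01 -0.06 -0.  ] w 65.7 j [ 0.21  0.31  1.76 -0.    1.07 -1.21]
shift mm [-36.7  46.9 151. ]
```

View pics/wrist1.png

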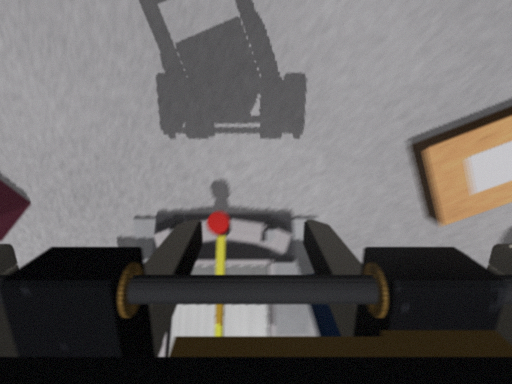

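The wrist view shows the knob at (218,222), left of the jaw centre, with the divider below it. I'll move above it.

move_arm:
  delta_pos:
    - [-0.018,0.024,0.02]
    - [-0.0187,0.0229,0.03]
    - [0,0,0.04]
    - [0,0,0]
    - [0,0,0]
  spin: [0,0,0,0,0]
  jaw: [0.06,0.06,0.06,0.06,0.06]

```text
t: 1.95
tcp_pos: [0.5326, 0.1142, 0.1203]
eef_rot: [-2.373, -2.058, 0.001]
force: [0.3, 0.8, 0.1]
grip_width: 0.648
```

Run:
```python
from h import *
from rig import eyes
rep(); O,B,y=bed(); togo(O+B@[-.045,0,.051])
c=eyes.capture("wrist"); cv2.imwrite(f"pics/wrist2.png",c["pixels"][:,:,::-1])
hsv=cv2.cvtColor(c["pixels"],cv2.COLOR_RGB2HSV)
m=cv2.inRange(hsv,(0,150,60),(5,255,255))|cv2.inRange(hsv,(174,150,60),(180,255,255))
k,l,s,ce=cv2.connectedComponentsWithStats(m)
for i in range(1,k):
    if s[i,4]>60: print(s[i],ce[i],plane(c,ce[i],.0725))
print(proj(c,O+B@[-.045,0,.060]),O+B@[-.045,0,.060])
```

```text
t 1.95 tcp [0.5326 0.1142 0.1203] graspbed(mm) [-15.4   2.1 103.3] toolx yaw deg 81.85 z [-0.0011 -0.     -1.    ] F [0.3 0.8 0.1] T [0.04 0.05 0.01] w 60.3 j [ 0.13  0.48  1.76  0.    0.9  -1.3 ]
shift mm [-2.1  3.7 59.9]
[234 197  32  36 886] [249.39616253 214.15349887] [[0.5336167  0.11141805 0.0725    ]]
[[249.96862107 212.49449625]] [0.53106147 0.1122728  0.07590836]
```

View pics/wrist2.png

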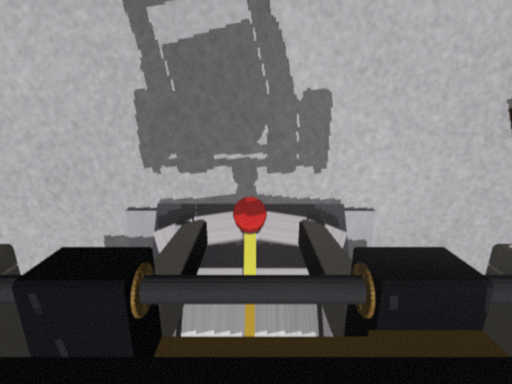

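The wrist view puts the knob at (249,214), within 1–2 px of my prediction. Next: descend and close.

move_arm:
  delta_pos:
    - [-0.002,0.0035,0.015]
    - [0,0,0.02]
    - [0,0,0.015]
    - [0,0,0.009]
    - [0,0,0]
    - [0,0,0]
    - [0,0,0]
    - [0,0,0]
    - [0,0,0]
  spin: [0,0,0,0,0,0,0,0,0]
  jaw: [0.06,0.06,0.06,0.06,0.06,0.02,0.02,0.02,0.02]
  squeeze: 35

```text
t: 2.9
tcp_pos: [0.5364, 0.111, 0.0611]
eef_rot: [2.374, 2.057, 0.001]
force: [0.5, -0.2, -0.5]
grip_width: 0.351
```

Run:
```python
from h import *
rep()
```

```text
t 2.9 tcp [0.5364 0.111  0.0611] graspbed(mm) [-44.1  -0.4  51.3] toolx yaw deg 81.82 z [ 8.e-04  1.e-04 -1.e+00] F [ 0.5 -0.2 -0.5] T [ 0.02 -0.01 -0.03] w 32.6 j [ 0.12  0.58  1.78 -0.    0.78 -1.31]
```

move_arm:
  delta_pos:
    - [0,0,0]
    - [0,0,0]
    - [0,0,0]
    - [0,-0.0022,-0.0034]
    - [0,-0.0022,-0.0034]
    - [0,-0.0022,-0.0034]
    - [0,-0.0022,-0.0034]
    - [0,0,0]
    - [0,0,0]
  spin: [0,0,0,0,0,0,0,0,0]
  jaw: [0.015,0.015,0.015,0.015,0.015,0.015,0.015,0.015,0.015]

```text
t: 3.8
tcp_pos: [0.5277, 0.1123, 0.0743]
eef_rot: [2.374, 2.057, 0.001]
force: [5.6, -0.3, -7.8]
grip_width: 0.272
```

Run:
```python
from h import *
from rig import eyes
rep()
c=eyes.capture("scene"); cv2.imwrite(f"pics/s3.png",cv2.resize(c["pixels"][160:340,110:350,::-1],None,fx=3.3,fy=3.3,interpolation=cv2.INTER_CUBIC))
```

```text
t 3.8 tcp [0.5277 0.1123 0.0743] graspbed(mm) [-44.4  -0.5  67.2] toolx yaw deg 81.82 z [ 7.e-04  0.e+00 -1.e+00] F [ 5.6 -0.3 -7.8] T [-0.05 -0.95  0.  ] w 25.3 j [ 0.12  0.54  1.8  -0.    0.8  -1.3 ]
```

View pics/s3.png

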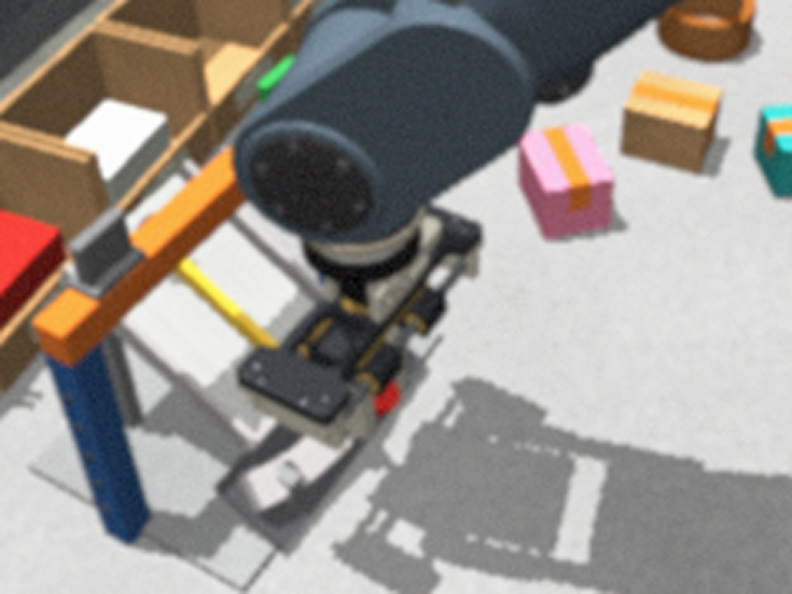

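The spring force of 9.6 N puts the lift at about 16 mm, so the pin is clear. Next is the swing to bed +y along the arc.

move_arm:
  delta_pos:
    - [0.0073,0.0001,-0.0001]
    - [0.0073,0.0003,-0.0002]
    - [0.0073,0.0006,-0.0004]
    - [0.0072,0.0008,-0.0005]
    - [0.0072,0.001,-0.0007]
    - [0.0071,0.0013,-0.0008]
    - [0.0071,0.0015,-0.001]
    - [0.0071,0.0017,-0.0011]
    - [0,0,0]
    - [0,0,0]
  spin: [0,0,0,0,0,0,0,0,0,0]
  jaw: [0.015,0.015,0.015,0.015,0.015,0.015,0.015,0.015,0.015,0.015]

```text
t: 4.85
tcp_pos: [0.5429, 0.1686, 0.079]
eef_rot: [2.373, 2.059, 0.0]
force: [2.2, 1.7, -8.9]
grip_width: 0.27
```

Run:
```python
from h import *
rep()
```

```text
t 4.85 tcp [0.5429 0.1686 0.079 ] graspbed(mm) [-35.9  57.5  67.3] toolx yaw deg 81.88 z [ 1.e-04  1.e-04 -1.e+00] F [ 2.2  1.7 -8.9] T [ 0.28 -0.54  0.24] w 25.1 j [ 0.22  0.58  1.72  0.    0.84 -1.21]
```

move_arm:
  delta_pos:
    - [0,0.0022,0.0034]
    - [0,0.0022,0.0034]
    - [0,0.0022,0.0034]
    - [0,0.0022,0.0034]
    - [0,0,0]
    - [0,0,0]
  spin: [0,0,0,0,0,0]
  jaw: [0.015,0.015,0.015,0.015,0.015,0.015]

```text
t: 5.45
tcp_pos: [0.5511, 0.1671, 0.0659]
eef_rot: [-2.374, -2.057, 0.002]
force: [-5.4, 3.5, 3.5]
grip_width: 0.272
```

Run:
```python
from h import *
rep()
```

```text
t 5.45 tcp [0.5511 0.1671 0.0659] graspbed(mm) [-36.   57.1  51.7] toolx yaw deg 81.81 z [-0.0016  0.     -1.    ] F [-5.4  3.5  3.5] T [0.34 0.87 0.33] w 25.3 j [ 0.21  0.61  1.7   0.    0.83 -1.21]
```

move_arm:
  delta_pos:
    - [0,0,0]
    - [0,0,0]
    - [0,0,0]
    - [0,0,0]
    - [0,-0.015,-0.03]
    - [0,-0.02,-0.045]
    - [0,-0.03,-0.04]
    - [0,-0.04,-0.02]
    - [0,-0.04,0]
    - [0,0,0]
  spin: [0,0,0,0,0,0,0,0,0,0]
  jaw: [0.05,0.06,0.06,0.06,0.06,0.06,0.06,0.07,0.08,0.093]

```text
t: 6.45
tcp_pos: [0.4047, 0.1879, 0.201]
eef_rot: [-2.373, -2.059, 0.0]
force: [-0.2, -0.2, -0.2]
grip_width: 0.852
```

```bash
cat > chk.py <<'E'
from h import *
from rig import eyes
import sys
tag=sys.argv[1]
rep();O,B,y=bed();cs={}
for n in("scene","top","wrist"):
    c=eyes.capture(n); cs[n]=c; cv2.imwrite(f"pics/{n}{tag}.png",c["pixels"][:,:,::-1])
    hsv=cv2.cvtColor(c["pixels"],cv2.COLOR_RGB2HSV)
    m=cv2.inRange(hsv,(0,150,60),(5,255,255))|cv2.inRange(hsv,(174,150,60),(180,255,255))
    k,l,s,ce=cv2.connectedComponentsWithStats(m)
    for lift in (0,.012):
        a=.3; p=proj(c,O+B@[.15-.195*np.cos(a),.195*np.sin(a),.052+lift])[0]; print(n,lift,"pred",p.round(1))
    for i in range(1,k):
        if s[i,4]>40: print("  red",s[i],ce[i].round(1))
pickle.dump(cs,open(f"c{tag}.pkl","wb"))
E
python3 chk.py 4
```

```text
t 6.45 tcp [0.4047 0.1879 0.201 ] graspbed(mm) [-86.4  56.8 245.6] toolx yaw deg 81.9 z [-4.e-04  1.e-04 -1.e+00] F [-0.2 -0.2 -0.2] T [ 0.04 -0.07  0.03] w 79.2 j [ 0.33  0.2   1.94  0.    1.01 -1.1 ]
scene 0 pred [204.4 297.2]
scene 0.012 pred [206.4 295.7]
  red [ 90 223  39  39 808] [110.4 239.4]
  red [199 292  12  12 109] [204.3 297.4]
top 0 pred [160.4 179. ]
top 0.012 pred [158.9 180.4]
  red [498  54  14  31 192] [503.7  70. ]
  red [193  59  34  24 709] [209.3  70.4]
  red [155 175  10  10  77] [159.8 179.2]
wrist 0 pred [252.6 301.8]
wrist 0.012 pred [252.7 302.7]
  red [242 304  21  12 190] [252.1 308.3]
```

View pics/wrist4.png

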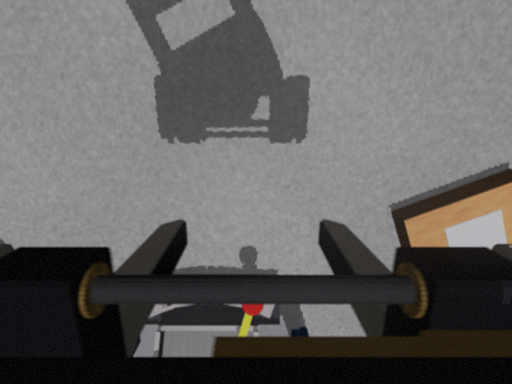

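View pics/scene4.png

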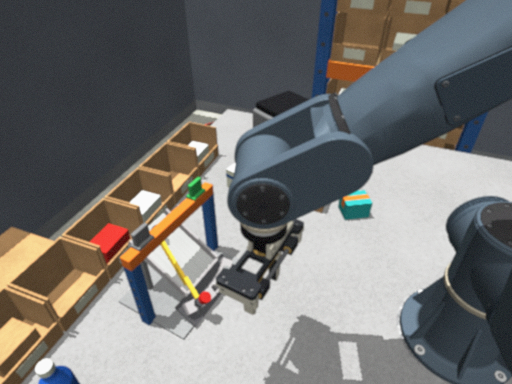

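The scene view has the knob at (204.3,297.4). My prediction for the pin home in the −0.30 hole is (204.4,297.2), and a raised pin would show at (206.4,295.7). The pin is home. Now the carton.

move_arm:
  delta_pos:
    - [0,0,0]
    - [-0.045,0,0]
    - [-0.047,0,0]
    - [-0.047,0,0]
    - [-0.047,0,0]
    - [-0.047,0,0]
    - [-0.047,0,0]
    - [-0.047,0,0]
    - [-0.047,0,0]
    - [-0.047,0,0]
    - [-0.047,0,0]
    - [-0.042,0.011,0]
  spin: [-0.115,0,0,0,0,0,0,0,0,0,0,0]
  jaw: [0.093,0.093,0.093,0.093,0.093,0.093,0.093,0.093,0.093,0.093,0.093,0.093]

```text
t: 7.8
tcp_pos: [0.4041, -0.3258, 0.2]
eef_rot: [-2.254, -2.188, 0.0]
force: [0.6, 0.4, -0.2]
grip_width: 0.998
```

move_arm:
  delta_pos:
    - [0,0,0]
    - [0,0,0]
  spin: [0,0]
  jaw: [0.093,0.093]

```text
t: 8.0
tcp_pos: [0.4048, -0.3236, 0.1996]
eef_rot: [-2.253, -2.187, -0.0]
force: [0.1, -0.2, 0.2]
grip_width: 0.998
```

```bash
python3 chk.py 5; python3 -c "
from h import *
togo(np.array([.4026,-.3224,.048]))"
```

```text
t 8.0 tcp [ 0.4048 -0.3236  0.1996] graspbed(mm) [ -26.1 -449.4  204.7] toolx yaw deg 88.29 z [-9.e-04  1.e-03 -1.e+00] F [ 0.1 -0.2  0.2] T [ 0.01  0.   -0.02] w 92.8 j [-0.76  0.33  1.76  0.    1.05 -2.31]
scene 0 pred [204.4 297.2]
scene 0.012 pred [206.4 295.7]
  red [341 124  17   7  69] [348.8 127.5]
  red [ 90 223  39  39 807] [110.4 239.3]
  red [199 292  12  12 109] [204.4 297.4]
top 0 pred [160.4 179. ]
top 0.012 pred [158.9 180.4]
  red [498  54  14  31 192] [503.7  70. ]
  red [193  59  34  24 709] [209.4  70.5]
  red [155 175  10  10  75] [159.8 179.2]
wrist 0 pred [666.4 294. ]
wrist 0.012 pred [682.  294.7]
shift mm [ -0.7  -2.2 160.2]
```

View pics/wrist5.png

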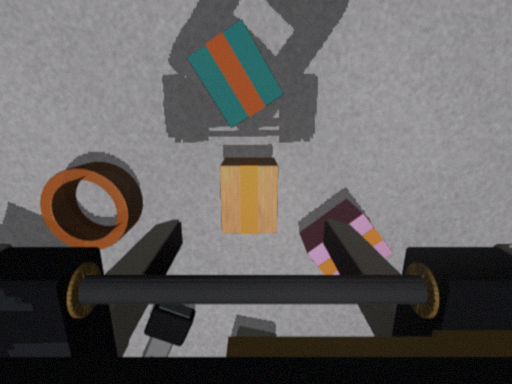

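The wrist view shows the carton square in the picture, spanning (220–279, 165–233), with the fingers clear of the pink one at right and the ring at left.

Run:
```python
from h import *
c=pickle.load(open("c5.pkl","rb"))
for n,box,z in (("wrist",(205,150,90,92),.06),("top",(312,222,50,50),.06)):
    W=c[n];hsv=cv2.cvtColor(W["pixels"],cv2.COLOR_RGB2HSV)
    x,y,w,h=box
    m=cv2.inRange(hsv,(5,60,120 if n=="wrist" else 80),(25,255,255))[y:y+h,x:x+w]
    k,l,s,ce=cv2.connectedComponentsWithStats(m);i=1+np.argmax(s[1:,4])
    rc=cv2.minAreaRect(np.argwhere(l==i)[:,::-1].astype(np.float32)); bx=cv2.boxPoints(rc)+[x,y]
    q=plane(W,bx,z);print(n,s[i],bx.round(1).tolist());print(q.round(4),q.mean(0).round(4),[np.linalg.norm(q[i]-q[i-1]).round(4) for i in range(4)])
    for i in range(2): v=q[i]-q[i-1]; print(np.degrees(np.arctan2(v[1],v[0])))
T=c["top"]; print(plane(T,(408,250),.03))
```

```text
wrist [  15   15   58   69 3834] [[220.0, 165.0], [277.0, 165.0], [277.0, 233.0], [220.0, 233.0]]
[[ 0.3831 -0.3568  0.06  ]
 [ 0.3848 -0.2948  0.06  ]
 [ 0.4652 -0.2951  0.06  ]
 [ 0.4634 -0.3615  0.06  ]] [ 0.4241 -0.327   0.06  ] [np.float64(0.0804), np.float64(0.062), np.float64(0.0804), np.float64(0.0665)]
176.60940293815955
88.4272472023861
top [28 17  4  3  6] [[340.0, 240.0], [341.0, 239.0], [343.0, 241.0], [342.0, 242.0]]
[[ 0.4406 -0.3348  0.06  ]
 [ 0.4436 -0.3373  0.06  ]
 [ 0.4388 -0.343   0.06  ]
 [ 0.4359 -0.3405  0.06  ]] [ 0.4397 -0.3389  0.06  ] [np.float64(0.0074), np.float64(0.0039), np.float64(0.0074), np.float64(0.0039)]
50.30889478569352
-39.772547829099345
[[ 0.43722554 -0.52736783  0.03      ]]
```

move_arm:
  delta_pos:
    - [-0.0035,-0.003,0.03]
    - [0,0,0.04]
    - [0,0,0.04]
    - [0,0,0.03]
    - [0,0,0.02]
    - [0,0,0]
    - [0,0,0]
    - [0,0,0]
    - [0,0,0]
    - [0,0,0]
    - [0,0,0]
  spin: [0,0,0,0,0,0,0,0,0,0,0]
  jaw: [0.093,0.093,0.093,0.093,0.093,0.093,0.05,0.05,0.05,0.05,0.05]
  squeeze: 45

```text
t: 9.25
tcp_pos: [0.4021, -0.3261, 0.0412]
eef_rot: [2.251, 2.189, 0.0]
force: [-0.8, 1.0, 6.8]
grip_width: 0.686
```

```bash
python3 chk.py 6
```

```text
t 9.25 tcp [ 0.4021 -0.3261  0.0412] graspbed(mm) [-114.2 -452.3   73.1] toolx yaw deg 88.41 z [ 9.e-04 -8.e-04 -1.e+00] F [-0.8  1.   6.8] T [0.2  0.15 0.01] w 63.8 j [-0.77  0.57  1.87  0.    0.7  -2.31]
scene 0 pred [204.4 297.2]
scene 0.012 pred [206.4 295.7]
  red [ 90 223  39  40 814] [110.4 239.5]
  red [199 292  12  12 109] [204.3 297.4]
top 0 pred [160.4 179. ]
top 0.012 pred [158.9 180.4]
  red [498  55  14  30 196] [503.6  70.1]
  red [193  58  34  25 711] [209.4  70.5]
  red [155 175  10  10  77] [159.8 179.2]
wrist 0 pred [1033.4  456. ]
wrist 0.012 pred [1089.2  468.7]
```

View pics/wrist6.png

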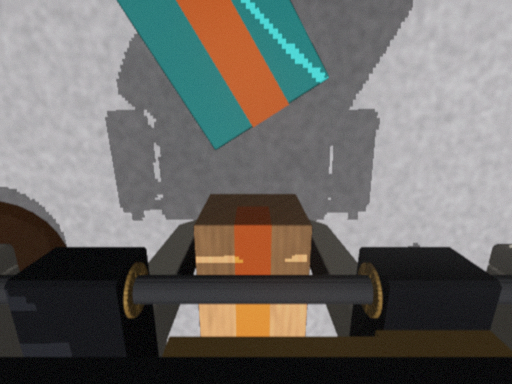

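move_arm:
  delta_pos:
    - [0,0,-0.005]
    - [0,0,-0.015]
    - [0,0,-0.03]
    - [0,0,-0.03]
    - [0,0,-0.03]
    - [0,0,-0.03]
    - [0,0,0]
    - [0,0,0]
  spin: [0,0,0,0,0,0.115,0,0]
  jaw: [0.05,0.05,0.05,0.05,0.05,0.05,0.05,0.05]

```text
t: 10.2
tcp_pos: [0.4016, -0.3257, 0.1802]
eef_rot: [2.372, 2.059, -0.0]
force: [-0.6, 0.1, -2.2]
grip_width: 0.685
```

```bash
python3 chk.py 7; python3 -c "
from h import *
O,B,y=bed()
togo(O+B@[.032,-.022,.110])"
```

```text
t 10.2 tcp [ 0.4016 -0.3257  0.1802] graspbed(mm) [ -39.  -451.9  190. ] toolx yaw deg 81.93 z [ 1.e-04 -1.e-04 -1.e+00] F [-0.6  0.1 -2.2] T [ 0.05  0.06 -0.01] w 63.7 j [-0.77  0.35  1.79 -0.    1.   -2.2 ]
scene 0 pred [204.4 297.2]
scene 0.012 pred [206.4 295.7]
  red [ 90 223  39  39 802] [110.4 239.3]
  red [199 292  12  12 108] [204.4 297.3]
top 0 pred [160.4 179. ]
top 0.012 pred [158.9 180.4]
  red [498  55  14  30 193] [503.7  70.1]
  red [193  59  34  24 708] [209.4  70.4]
  red [155 175  11  10  77] [159.9 179.2]
wrist 0 pred [729.5 263.2]
wrist 0.012 pred [748.9 262.7]
shift mm [429.5 104.2  27.6]
```

View pics/wrist7.png

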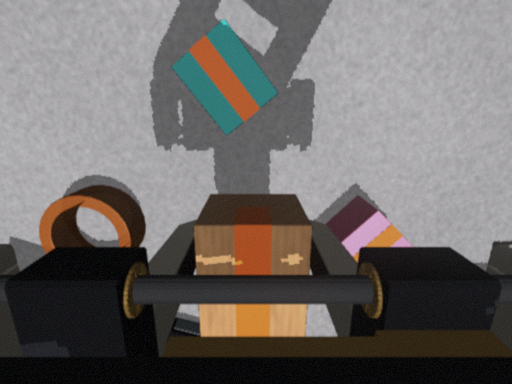

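View pics/scene7.png

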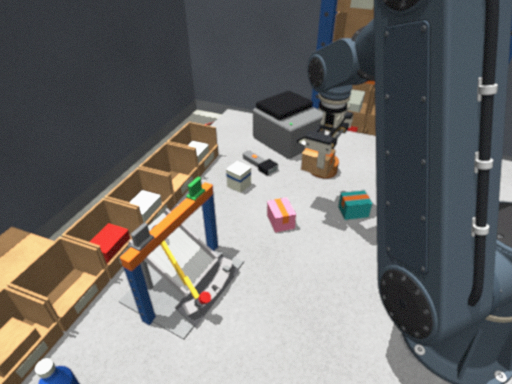

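The carton is held level at about 2.2 N, with no droop. I'll carry it across to the tray.

move_arm:
  delta_pos:
    - [0.02,0,0]
    - [0.04,0,0]
    - [0.045,0,0]
    - [0.045,0,0]
    - [0.045,0,0]
    - [0.045,0,0]
    - [0.045,0,0]
    - [0.045,0,0]
    - [0.04,0,0]
    - [0.035,0,0]
    - [0.0245,0.014,0]
    - [0,0.03,0]
  spin: [0,0,0,0,0,0,0,0,0,0,0,0]
  jaw: [0.05,0.05,0.05,0.05,0.05,0.05,0.05,0.05,0.05,0.05,0.05,0.05]

```text
t: 11.55
tcp_pos: [0.5056, 0.0958, 0.1793]
eef_rot: [-2.368, -2.061, 0.003]
force: [0.7, -0.3, -2.4]
grip_width: 0.684
```

move_arm:
  delta_pos:
    - [0,0.03,0]
    - [0,0.03,0.01]
    - [0,0,0.0176]
    - [0,0,0]
    - [0,0,0]
  spin: [0,0,0,0,0]
  jaw: [0.05,0.05,0.05,0.05,0.05]

```text
t: 12.05
tcp_pos: [0.5651, 0.0845, 0.152]
eef_rot: [-2.373, -2.057, 0.003]
force: [-0.4, 0.3, -1.7]
grip_width: 0.686
```

```bash
python3 chk.py 8; python3 -c "
from h import *
O,B,y=bed()
togo(O+B@[.032,-.022,.080])"
```

```text
t 12.05 tcp [0.5651 0.0845 0.152 ] graspbed(mm) [ 32.4 -22.7 110. ] toolx yaw deg 81.85 z [-2.5e-03 -1.0e-04 -1.0e+00] F [-0.4  0.3 -1.7] T [ 0.01  0.06 -0.03] w 63.8 j [ 0.07  0.48  1.67  0.    1.   -1.36]
scene 0 pred [204.4 297.2]
scene 0.012 pred [206.4 295.7]
  red [335 124  23   7  90] [345.9 127.1]
  red [ 90 223  39  39 808] [110.4 239.4]
  red [198 292  12  12 105] [204.1 297.5]
top 0 pred [160.4 179. ]
top 0.012 pred [158.9 180.4]
  red [498  54  14  31 195] [503.7  70.1]
  red [193  59  34  24 712] [209.4  70.4]
wrist 0 pred [344.8 171.1]
wrist 0.012 pred [349.4 165.8]
  red [332 154  32  32 761] [347.8 169. ]
shift mm [ 0.5 15.3 26.9]
```

View pics/scene8.png

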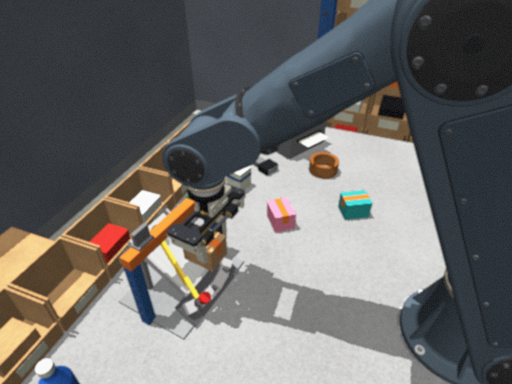

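View pics/wrist8.png

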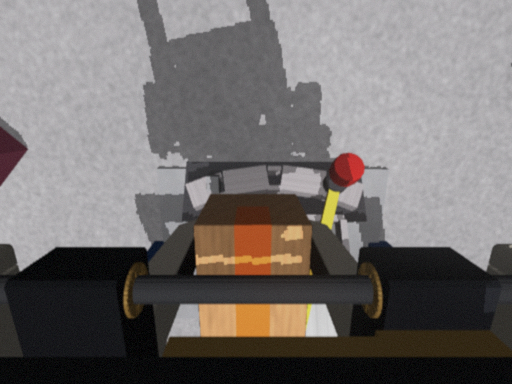

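Run:
```python
from h import *
d=pickle.load(open("c8.pkl","rb"));S=d["scene"]
for dz in (0.05,.07,.1,.13,.16,.19,.22,.25,.28,.31): print(dz,proj(S,[.565,.0845,.152+dz]).round(0), proj(S,[.5277,.1123,.0743+dz]).round(0))
cv2.imwrite("pics/s8z.png",cv2.resize(S["pixels"][120:300,110:290,::-1],None,fx=3.3,fy=3.3,interpolation=cv2.INTER_CUBIC))
```

```text
0.05 [[211. 230.]] [[223. 268.]]
0.07 [[211. 224.]] [[223. 262.]]
0.1 [[209. 214.]] [[222. 252.]]
0.13 [[208. 203.]] [[221. 243.]]
0.16 [[207. 191.]] [[220. 233.]]
0.19 [[206. 179.]] [[219. 222.]]
0.22 [[204. 167.]] [[218. 211.]]
0.25 [[203. 154.]] [[217. 199.]]
0.28 [[202. 140.]] [[216. 187.]]
0.31 [[200. 125.]] [[215. 174.]]
```

View pics/s8z.png

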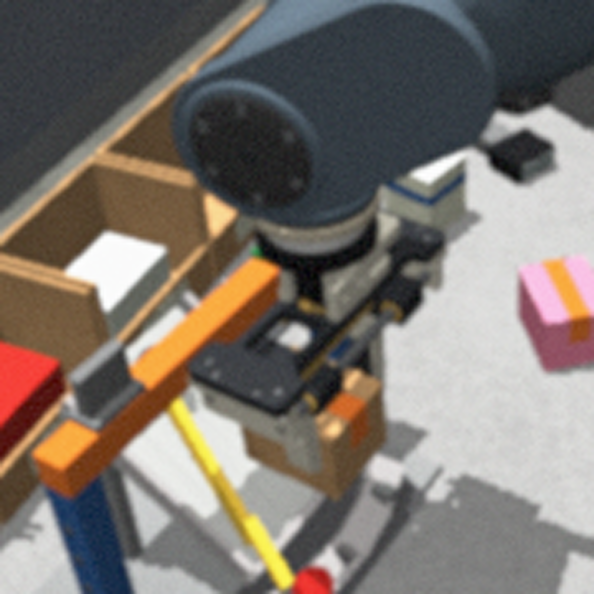

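The zoomed view shows the wrist housing about 190 mm above the TCP, so it clears the beam and tag throughout. The carton is over the bay in front of the beam. Now I'll lower it square to the bed to touch its rear edge, with a softer grip so it can pivot in the pads.

move_arm:
  delta_pos:
    - [0.0005,0.004,0.0076]
    - [0,0.005,0.009]
    - [0,0.0046,0.0093]
    - [0,0,0]
    - [0,0,0]
  spin: [0,0,0,0,0]
  jaw: [0.05,0.05,0.05,0.05,0.05]
  squeeze: 22

```text
t: 12.7
tcp_pos: [0.5794, 0.0829, 0.1265]
eef_rot: [-2.374, -2.057, 0.001]
force: [0.1, 0.8, -3.1]
grip_width: 0.686
```

```bash
python3 -c "
from h import *
rep()"
```

```text
t 12.7 tcp [0.5794 0.0829 0.1265] graspbed(mm) [ 30.5 -22.2  80.8] toolx yaw deg 81.82 z [-7.e-04 -1.e-04 -1.e+00] F [ 0.1  0.8 -3.1] T [ 0.    0.04 -0.01] w 63.8 j [ 0.06  0.54  1.65 -0.    0.96 -1.37]
```

move_arm:
  delta_pos:
    - [0,0.0014,0.0021]
    - [0,0.0014,0.0021]
    - [0,0.0014,0.0021]
    - [0,0.0014,0.0021]
    - [0,0,0]
  spin: [0,0,0,0,0]
  jaw: [0.05,0.05,0.05,0.05,0.05]

```text
t: 13.2
tcp_pos: [0.5831, 0.0826, 0.1189]
eef_rot: [-2.372, -2.055, 0.005]
force: [-13.3, 2.1, 10.6]
grip_width: 0.683
```

```bash
python3 -c "
from h import *
rep()"
```

```text
t 13.2 tcp [0.5831 0.0826 0.1189] graspbed(mm) [ 29.5 -21.9  72.4] toolx yaw deg 81.83 z [-4.6e-03  3.0e-04 -1.0e+00] F [-13.3   2.1  10.6] T [0.4  2.27 0.01] w 63.5 j [ 0.06  0.55  1.64  0.    0.95 -1.37]
```

move_arm:
  delta_pos:
    - [0,0.0014,0.0021]
    - [0,0.0014,0.0021]
    - [0,0,0]
  spin: [0,0,0]
  jaw: [0.05,0.05,0.05]

```text
t: 13.5
tcp_pos: [0.5857, 0.0822, 0.1147]
eef_rot: [-2.371, -2.055, 0.005]
force: [-14.2, 2.2, 10.3]
grip_width: 0.69
```

```bash
python3 chk.py 9
```

```text
t 13.5 tcp [0.5857 0.0822 0.1147] graspbed(mm) [ 29.5 -22.   67.4] toolx yaw deg 81.83 z [-4.8e-03  3.0e-04 -1.0e+00] F [-14.2   2.2  10.3] T [ 0.3   2.37 -0.  ] w 64.2 j [ 0.06  0.56  1.63  0.    0.95 -1.37]
scene 0 pred [204.4 297.2]
scene 0.012 pred [206.4 295.7]
  red [335 124  23   7  90] [345.9 127.1]
  red [ 90 223  39  39 808] [110.5 239.3]
  red [198 292  13  12 111] [204.2 297.4]
top 0 pred [160.4 179. ]
top 0.012 pred [158.9 180.4]
  red [498  55  14  30 195] [503.6  70.1]
  red [193  59  34  24 710] [209.4  70.4]
wrist 0 pred [364.  154.7]
wrist 0.012 pred [370.9 147.2]
  red [ 346  132   43   41 1224] [368.1 151.9]
```

View pics/wrist9.png

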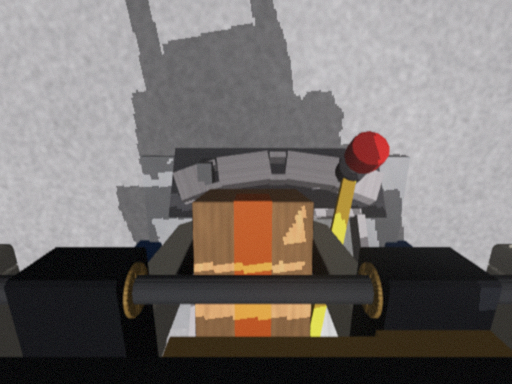

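The front face has come into view (its bottom edge at row 190), so the carton is pivoting in the pads as planned, with a 17 N push. I'll continue with less grip.

move_arm:
  delta_pos:
    - [0,0.0016,0.0025]
    - [0,0.0016,0.0025]
    - [0,0.0016,0.0025]
    - [0,0.0016,0.0025]
    - [0,0,0]
  spin: [0,0,0,0,0]
  jaw: [0.05,0.05,0.05,0.05,0.05]
  squeeze: 15

```text
t: 14.15
tcp_pos: [0.5926, 0.0812, 0.1044]
eef_rot: [-2.372, -2.056, 0.004]
force: [-10.2, 2.3, 4.6]
grip_width: 0.686
```

```bash
python3 chk.py 10
```

```text
t 14.15 tcp [0.5926 0.0812 0.1044] graspbed(mm) [ 29.7 -22.   55. ] toolx yaw deg 81.83 z [-3.7e-03  2.0e-04 -1.0e+00] F [-10.2   2.3   4.6] T [0.3  1.61 0.  ] w 63.8 j [ 0.06  0.59  1.62  0.    0.94 -1.37]
scene 0 pred [204.4 297.2]
scene 0.012 pred [206.4 295.7]
  red [335 124  22   7  88] [345.8 127.1]
  red [ 90 223  39  40 808] [110.3 239.4]
  red [198 292  13  12 112] [204.4 297.4]
top 0 pred [160.4 179. ]
top 0.012 pred [158.9 180.4]
  red [498  55  14  30 194] [503.6  70.1]
  red [193  58  34  25 709] [209.4  70.5]
wrist 0 pred [371.2 146.6]
wrist 0.012 pred [379. 138.]
  red [ 352  122   46   44 1423] [375.6 143.4]
```

View pics/wrist10.png

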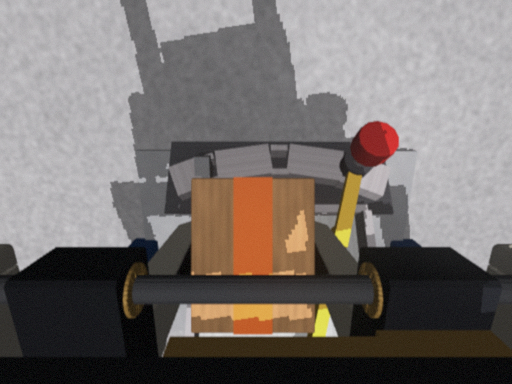

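Run:
```python
from h import *
S=pickle.load(open("c10.pkl","rb"))["scene"]
cv2.imwrite("pics/s10z.png",cv2.resize(S["pixels"][160:320,150:290,::-1],None,fx=3.7,fy=3.7,interpolation=cv2.INTER_CUBIC))
```

```text
(no output)
```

View pics/s10z.png

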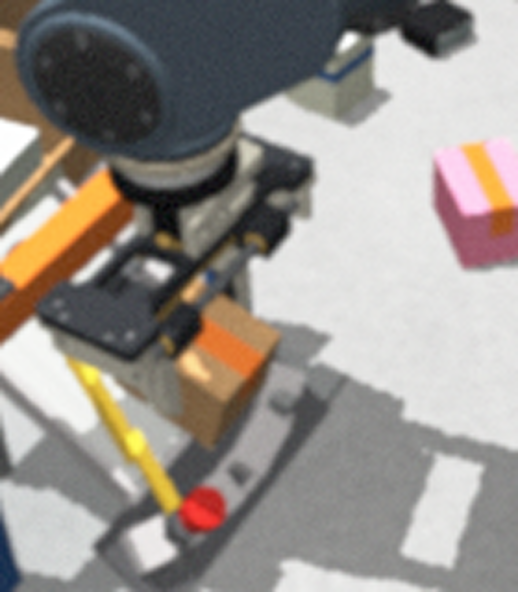

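move_arm:
  delta_pos:
    - [0,0.0012,0.0019]
    - [0,0.0012,0.0019]
    - [0,0.001,0.0015]
    - [0,0,0]
    - [0,0,0]
  spin: [0,0,0,0,0]
  jaw: [0.05,0.05,0.05,0.05,0.05]

```text
t: 14.8
tcp_pos: [0.596, 0.0807, 0.0993]
eef_rot: [-2.372, -2.056, 0.004]
force: [-9.9, 1.9, 7.0]
grip_width: 0.689
```

```bash
python3 chk.py 11
```

```text
t 14.8 tcp [0.596  0.0807 0.0993] graspbed(mm) [ 29.8 -22.   48.8] toolx yaw deg 81.83 z [-3.4e-03  2.0e-04 -1.0e+00] F [-9.9  1.9  7. ] T [0.26 1.57 0.03] w 64.1 j [ 0.06  0.6   1.62  0.    0.93 -1.37]
scene 0 pred [204.4 297.2]
scene 0.012 pred [206.4 295.7]
  red [335 124  16   6  64] [342.6 126.5]
  red [ 90 223  39  39 807] [110.4 239.3]
  red [198 292  13  12 111] [204.4 297.4]
top 0 pred [160.4 179. ]
top 0.012 pred [158.9 180.4]
  red [498  55  14  30 197] [503.6  70.2]
  red [193  59  34  24 710] [209.3  70.5]
wrist 0 pred [375.1 142.2]
wrist 0.012 pred [383.5 133. ]
  red [ 355  116   49   46 1547] [379.7 138.7]
```

View pics/wrist11.png

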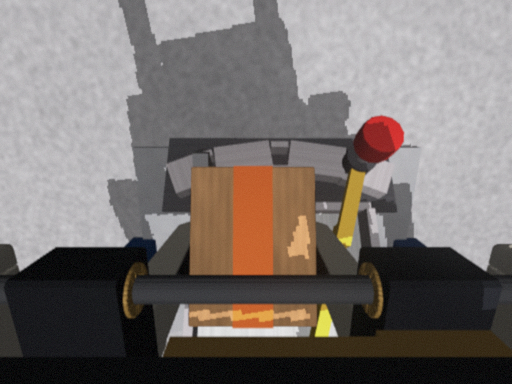

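Run:
```python
from h import *
W=pickle.load(open("c11.pkl","rb"))["wrist"];O,B,y=bed()
for x in (4,8,12,16):
  for z in (0,4,8,60): print(x,z,proj(W,O+B@[x/1e3,-.054,z/1e3])[0].round(0),proj(W,O+B@[x/1e3,.010,z/1e3])[0].round(0))
print("lip top",proj(W,O+B@[0,-.05,.012])[0],proj(W,O+B@[-.006,-.05,.012])[0], "wall/lip corners",proj(W,O+B@[0,-.059,.018])[0],proj(W,O+B@[0,.059,.018])[0])
```

```text
4 0 [212. 219.] [293. 219.]
4 4 [211. 218.] [294. 218.]
4 8 [211. 217.] [295. 217.]
4 60 [198. 198.] [308. 198.]
8 0 [212. 224.] [294. 224.]
8 4 [211. 223.] [294. 223.]
8 8 [210. 222.] [295. 222.]
8 60 [197. 205.] [308. 205.]
12 0 [212. 229.] [294. 229.]
12 4 [211. 228.] [295. 228.]
12 8 [210. 227.] [295. 227.]
12 60 [197. 212.] [309. 212.]
16 0 [211. 234.] [294. 234.]
16 4 [211. 233.] [295. 234.]
16 8 [210. 233.] [296. 233.]
16 60 [196. 219.] [309. 219.]
lip top [215.37488561 210.52053242] [215.69985409 202.78081928] wall/lip corners [201.9825017  208.62636653] [363.72474587 208.7459132 ]
```

Run:
```python
from h import *
O,B,y=bed()
for n in ("8","9","10","11"):
    W=pickle.load(open(f"c{n}.pkl","rb"))["wrist"]
    E={"8":[(196,308,226),(205,298,195),(200,308,335)],"9":[(193,313,188),(196,312,318)],"10":[(191,315,178),(192,315,331)],"11":[(190,315,167),(191,315,326)]}[n]
    for l,r,v in E:
        a,b=ray(W,[(l,v),(r,v)]); k=.064/np.linalg.norm(a-b); p=W["eye"]+k*(a+b)/2
        print(n,v,"world",p.round(4),"bed",((p-O)@B*1e3).round(1))
```

```text
8 226 world [0.5527 0.086  0.163 ] bed [ 23.5 -23.  119.3]
8 195 world [0.5449 0.0867 0.1274] bed [ -2.4 -23.3  93.7]
8 335 world [0.6167 0.078  0.1751] bed [ 84.2 -21.7  94.4]
9 188 world [0.5494 0.0875 0.1287] bed [  2.  -21.9  92.5]
9 318 world [0.6192 0.0781 0.143 ] bed [ 68.8 -21.3  66.1]
10 178 world [0.5501 0.0874 0.1216] bed [ -1.3 -21.9  86.1]
10 331 world [0.6263 0.0767 0.1418] bed [ 74.2 -21.6  61.1]
11 167 world [0.5478 0.0874 0.116 ] bed [ -6.3 -22.2  82.7]
11 326 world [0.6263 0.0765 0.1369] bed [ 71.6 -21.9  57. ]
```

Casting rays from the wrist view contradicts what I expected. The front-top edge at row 167 and the rear edge at row 326 mean only about 15° of tilt, and the carton has slipped some 27 mm toward the robot in the pads. The rear edge dug into the bed instead of sliding. I'll lift it out, set it on clear bench, regrip near the low end, and then press while dragging down-slope so that friction helps the pivot.

move_arm:
  delta_pos:
    - [0,0,0]
    - [0,0,0]
    - [0,-0.01,-0.0154]
    - [0,-0.0114,-0.0175]
    - [0,-0.0114,-0.0175]
    - [0,-0.04,0]
    - [0,-0.045,0]
    - [0,-0.045,0]
    - [0,-0.04,0.01]
    - [0,-0.01,0.02]
    - [0,0,0]
    - [0,0,0]
  spin: [0,0,0,0,0,0,0,0,0,0,0,0]
  jaw: [0.05,0.05,0.05,0.05,0.05,0.05,0.05,0.05,0.05,0.05,0.05,0.05]
  squeeze: 40

```text
t: 16.15
tcp_pos: [0.3879, 0.1108, 0.1201]
eef_rot: [2.374, 2.057, 0.001]
force: [0.8, -0.3, -2.5]
grip_width: 0.682
```

```bash
python3 chk.py 12;  python3 - <<'E'
from h import *
S=pickle.load(open("c12.pkl","rb"))["scene"]
cv2.imwrite("pics/s12z.png",cv2.resize(S["pixels"][160:340,150:350,::-1],None,fx=3.5,fy=3.3,interpolation=cv2.INTER_CUBIC))
E
```

```text
t 16.15 tcp [0.3879 0.1108 0.1201] graspbed(mm) [-135.3  -21.9  180.8] toolx yaw deg 81.83 z [ 1.1e-03  1.0e-04 -1.0e+00] F [ 0.8 -0.3 -2.5] T [ 0.09 -0.06  0.03] w 63.5 j [ 0.16  0.26  2.11 -0.    0.77 -1.27]
scene 0 pred [204.4 297.2]
scene 0.012 pred [206.4 295.7]
  red [ 90 223  39  40 808] [110.4 239.4]
  red [198 292  13  12 112] [204.3 297.5]
top 0 pred [160.4 179. ]
top 0.012 pred [158.9 180.4]
  red [498  54  14  31 190] [503.8  70. ]
  red [193  59  34  24 712] [209.4  70.4]
  red [155 175  10  10  76] [159.9 179.2]
wrist 0 pred [337.8 366.8]
wrist 0.012 pred [341.8 371.1]
```

View pics/s12z.png

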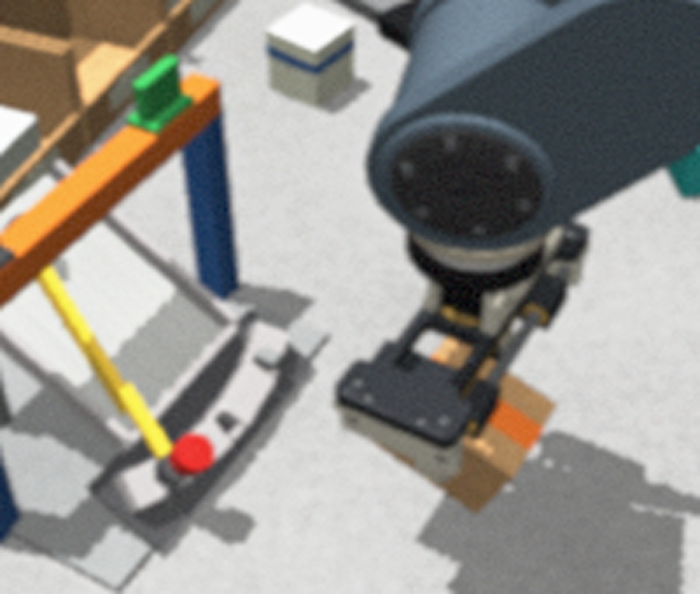

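View pics/wrist12.png

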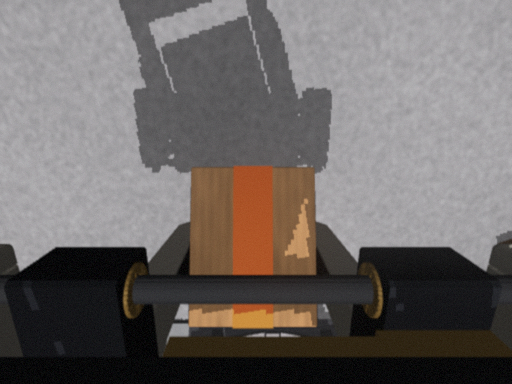

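The views agree: the carton is held near its middle, tilted low-end down. Now to set it on the clear bench.

move_arm:
  delta_pos:
    - [0,0,0.02]
    - [0,0,0.025]
    - [0,0,0.015]
    - [0,0,0.006]
    - [0,0,0.004]
    - [0,0,0]
  spin: [0,0,0,0,0,0]
  jaw: [0.05,0.05,0.05,0.05,0.05,0.05]

```text
t: 16.9
tcp_pos: [0.3873, 0.1107, 0.0496]
eef_rot: [2.374, 2.057, 0.001]
force: [1.1, -0.0, -1.6]
grip_width: 0.686
```

```bash
python3 -c "
from h import *
rep()"
```

```text
t 16.9 tcp [0.3873 0.1107 0.0496] graspbed(mm) [-174.1  -22.1  122.1] toolx yaw deg 81.81 z [ 4.e-04  0.e+00 -1.e+00] F [ 1.1 -0.  -1.6] T [ 0.01 -0.01  0.05] w 63.8 j [ 0.16  0.41  2.15 -0.    0.58 -1.27]
```

move_arm:
  delta_pos:
    - [0,0,0.003]
    - [0,0,0.003]
    - [0,0,0.003]
    - [0,0,0]
    - [0,0,0]
  spin: [0,0,0,0,0]
  jaw: [0.05,0.05,0.05,0.05,0.05]
  squeeze: 6

```text
t: 17.4
tcp_pos: [0.3867, 0.1107, 0.0404]
eef_rot: [-2.374, -2.057, 0.0]
force: [0.4, 0.1, -2.0]
grip_width: 0.689
```

```bash
python3 -c "
from h import *
rep()"
```

```text
t 17.4 tcp [0.3867 0.1107 0.0404] graspbed(mm) [-179.6  -22.1  114.6] toolx yaw deg 81.82 z [-2.e-04 -0.e+00 -1.e+00] F [ 0.4  0.1 -2. ] T [ 0.    0.03 -0.03] w 64.1 j [ 0.16  0.43  2.16  0.    0.55 -1.27]
```

move_arm:
  delta_pos:
    - [0,0,0]
    - [0,0,0]
    - [0,0,0]
    - [0,0,0]
    - [0,0,-0.03]
    - [0,0,-0.04]
    - [0,-0.045,-0.04]
    - [0,-0.03,-0.03]
    - [0,0,0]
  spin: [0,0,0,0,0,0,0,0,0]
  jaw: [0.068,0.075,0.093,0.093,0.093,0.093,0.093,0.093,0.093]

```text
t: 18.3
tcp_pos: [0.3189, 0.1208, 0.1765]
eef_rot: [2.372, 2.057, 0.007]
force: [0.6, -0.2, -1.0]
grip_width: 1.0
```

```bash
python3 chk.py 13
```

```text
t 18.3 tcp [0.3189 0.1208 0.1765] graspbed(mm) [-163.   -21.8  266.1] toolx yaw deg 81.88 z [ 0.0048  0.0012 -1.    ] F [ 0.6 -0.2 -1. ] T [-0.   -0.05 -0.01] w 93.0 j [ 0.23  0.04  2.2   0.    0.9  -1.2 ]
scene 0 pred [204.4 297.2]
scene 0.012 pred [206.4 295.7]
  red [ 90 223  39  39 806] [110.4 239.3]
  red [199 292  12  12 111] [204.2 297.4]
top 0 pred [160.4 179. ]
top 0.012 pred [158.9 180.4]
  red [498  54  14  31 191] [503.8  70. ]
  red [193  59  34  24 708] [209.4  70.4]
  red [155 175  10  10  76] [159.9 179.2]
wrist 0 pred [319.1 371.8]
wrist 0.012 pred [321.6 375.3]
```

View pics/wrist13.png

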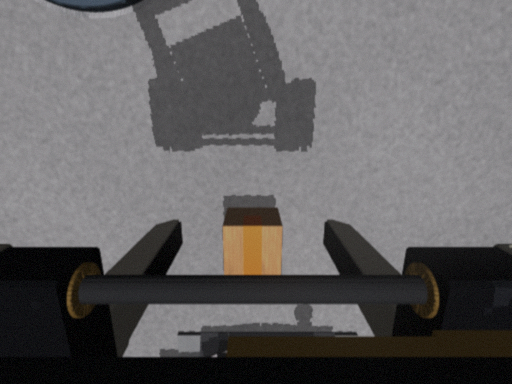

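View pics/top13.png

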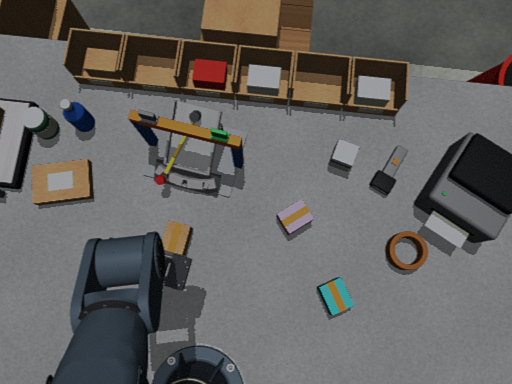

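The carton sits flat on the clear bench, tape up and aligned with the jaws: its front-top edge is at row ~222, columns 224–282 in the wrist view.

Run:
```python
from h import *
c=pickle.load(open("c13.pkl","rb"))
W=c["wrist"]; cv2.imwrite("pics/w13z.png",cv2.resize(W["pixels"][195:285,200:310,::-1],None,fx=6,fy=6,interpolation=cv2.INTER_CUBIC))
O,B,y=bed();f=np.array([np.cos(y),np.sin(y),0])
g,M=grasp(rep())
for v in (221,222,223): 
    p=plane(W,[(224,v),(282,v)],.06); print(v,p.round(4),(p-g)@M)
    print("front grasp target shift",((p.mean(0)+.018*f+np.array([0,0,-.012])-g)@M*1e3).round(1))
```

```text
t 18.45 tcp [0.3205 0.1203 0.1734] graspbed(mm) [-163.3  -22.   262.6] toolx yaw deg 81.83 z [ 6.e-04  1.e-04 -1.e+00] F [ 0.5 -0.9 -0.4] T [0.01 0.01 0.01] w 92.8 j [ 0.22  0.05  2.2  -0.    0.89 -1.21]
221 [[0.3504 0.0859 0.06  ]
 [0.359  0.1463 0.06  ]] [[-0.02979234  0.03437458  0.12143537]
 [ 0.03118776  0.03434994  0.12144475]]
front grasp target shift [  0.7  52.4 133.5]
222 [[0.3515 0.0857 0.06  ]
 [0.3602 0.1462 0.06  ]] [[-0.02982326  0.03550475  0.121436  ]
 [ 0.0312221   0.03548045  0.12144539]]
front grasp target shift [  0.7  53.5 133.5]
223 [[0.3526 0.0856 0.06  ]
 [0.3613 0.146  0.06  ]] [[-0.02985424  0.03663734  0.12143664]
 [ 0.03125652  0.03661339  0.12144603]]
front grasp target shift [  0.7  54.6 133.5]
```

View pics/w13z.png

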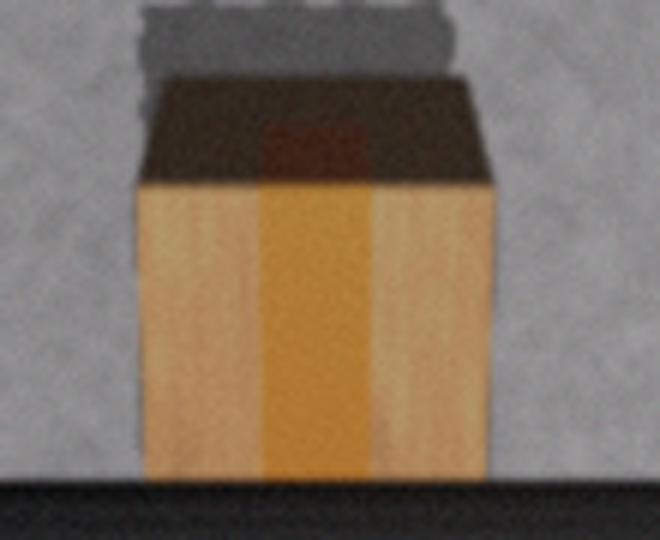

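move_arm:
  delta_pos:
    - [0.0005,0.03,0]
    - [0,0.027,0.02]
    - [0,0,0.04]
    - [0,0,0.04]
    - [0,0,0.0315]
    - [0,0,0]
    - [0,0,0]
    - [0,0,0]
    - [0,0,0]
    - [0,0,0]
    - [0,0,0]
  spin: [0,0,0,0,0,0,0,0,0,0,0]
  jaw: [0.093,0.093,0.093,0.093,0.093,0.093,0.05,0.05,0.05,0.05,0.05]
  squeeze: 40

```text
t: 19.55
tcp_pos: [0.3772, 0.1128, 0.043]
eef_rot: [2.373, 2.057, 0.002]
force: [-1.4, -0.4, 10.0]
grip_width: 0.687
```

```bash
python3 -c "
from h import *
rep()"
```

```text
t 19.55 tcp [0.3772 0.1128 0.043 ] graspbed(mm) [-186.4  -21.4  122.2] toolx yaw deg 81.82 z [ 1.7e-03  2.0e-04 -1.0e+00] F [-1.4 -0.4 10. ] T [-0.26  0.23 -0.  ] w 63.9 j [ 0.17  0.42  2.18 -0.    0.55 -1.26]
```

move_arm:
  delta_pos:
    - [0,0,-0.005]
    - [0,0,-0.015]
    - [0,0,-0.03]
    - [0,0,-0.04]
    - [0,0,0]
    - [0,0,0]
  spin: [0,0,0,0,0,0]
  jaw: [0.05,0.05,0.05,0.05,0.05,0.05]

```text
t: 20.15
tcp_pos: [0.3767, 0.1127, 0.1325]
eef_rot: [2.374, 2.057, 0.002]
force: [-0.0, 1.0, -3.7]
grip_width: 0.684
```

```bash
python3 chk.py 14; python3 -c "
from h import *
O,B,y=bed()
togo(O+B@[.050,-.022,.095])"
```

```text
t 20.15 tcp [0.3767 0.1127 0.1325] graspbed(mm) [-138.   -21.6  197.5] toolx yaw deg 81.82 z [ 1.7e-03  3.0e-04 -1.0e+00] F [-0.   1.  -3.7] T [0.01 0.06 0.01] w 63.6 j [ 0.17  0.22  2.13  0.    0.79 -1.26]
scene 0 pred [204.4 297.2]
scene 0.012 pred [206.4 295.7]
  red [ 90 223  39  40 809] [110.4 239.4]
  red [199 292  12  12 108] [204.3 297.4]
top 0 pred [160.4 179. ]
top 0.012 pred [158.9 180.4]
  red [498  54  14  31 191] [503.7  70. ]
  red [193  59  34  24 705] [209.3  70.5]
  red [155 175  10  10  76] [159.9 179.2]
wrist 0 pred [333.5 367.8]
wrist 0.012 pred [337.1 371.8]
shift mm [-2.000e-01  2.143e+02 -1.840e+01]
```

View pics/wrist14.png

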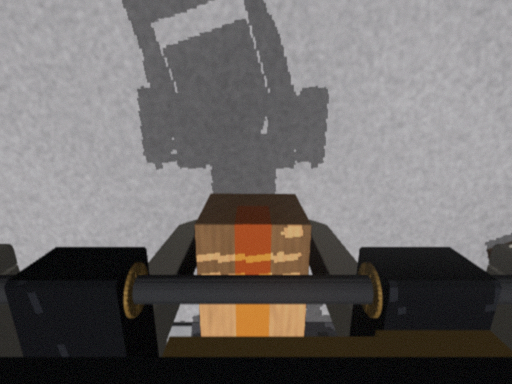

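move_arm:
  delta_pos:
    - [0,0.01,-0.0184]
    - [0,0.03,0]
    - [0,0.045,0]
    - [0,0.045,0]
    - [0,0.04,0]
    - [0,0.03,0]
    - [0,0.0143,0]
    - [0,0,0]
    - [0,0,0]
  spin: [0,0,0,0,0,0,0,0,0]
  jaw: [0.05,0.05,0.05,0.05,0.05,0.05,0.05,0.05,0.05]

```text
t: 21.2
tcp_pos: [0.5876, 0.0822, 0.149]
eef_rot: [-2.373, -2.056, 0.004]
force: [0.2, -0.6, -2.2]
grip_width: 0.683
```

```bash
python3 -c "
from h import *
rep()
O,B,y=bed()
togo(O+B@[.050,-.022,.078])"
```

```text
t 21.2 tcp [0.5876 0.0822 0.149 ] graspbed(mm) [ 49.7 -21.7  95.2] toolx yaw deg 81.81 z [-3.e-03 -1.e-04 -1.e+00] F [ 0.2 -0.6 -2.2] T [-0.02  0.15 -0.  ] w 63.5 j [ 0.06  0.52  1.61  0.    1.02 -1.37]
shift mm [-0.3  9.6 14.2]
```

move_arm:
  delta_pos:
    - [-0.0003,0.006,0.007]
    - [0,0.0067,0.0083]
    - [0,0,0]
    - [0,-0.0016,0.0021]
    - [0,-0.0016,0.0021]
    - [0,-0.0016,0.0022]
    - [0,-0.0016,0.0022]
    - [0,0,0]
  spin: [0,0,0,0,0,0,0,0]
  jaw: [0.05,0.05,0.05,0.05,0.05,0.05,0.05,0.05]
  squeeze: 25

```text
t: 22.0
tcp_pos: [0.595, 0.081, 0.1266]
eef_rot: [2.374, 2.057, 0.001]
force: [0.1, -0.7, 2.1]
grip_width: 0.684
```

```bash
python3 chk.py 15 | head -1
```

```text
t 22.0 tcp [0.595  0.081  0.1266] graspbed(mm) [ 43.7 -21.8  72.3] toolx yaw deg 81.82 z [ 5.e-04  0.e+00 -1.e+00] F [ 0.1 -0.7  2.1] T [-0.11 -0.21 -0.02] w 63.6 j [ 0.06  0.56  1.61 -0.    0.98 -1.37]
```

View pics/wrist15.png

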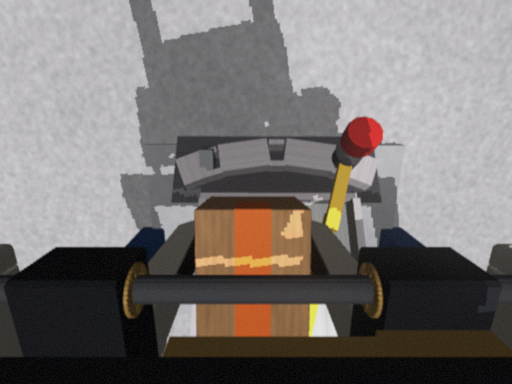

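The low force (about 4 N over the weight) and the front face foreshortening (edges at rows 197 and 208) show that it's pivoting now. I'll continue.

move_arm:
  delta_pos:
    - [0,-0.0015,0.0022]
    - [0,-0.0015,0.0022]
    - [0,-0.0015,0.0023]
    - [0,-0.0015,0.0023]
    - [0,-0.0014,0.0024]
    - [0,-0.0014,0.0024]
    - [0,0,0]
  spin: [0,0,0,0,0,0,0]
  jaw: [0.05,0.05,0.05,0.05,0.05,0.05,0.05]

```text
t: 22.85
tcp_pos: [0.5858, 0.0823, 0.1124]
eef_rot: [-2.374, -2.057, 0.001]
force: [-0.4, 0.5, 0.7]
grip_width: 0.688
```

```bash
python3 chk.py 16 | head -1
python3 - <<'E'
from h import *
W=pickle.load(open("c16.pkl","rb"))["wrist"];O,B,y=bed()
# predicted edges for G (18,50) grip as function of theta
from rig import sensors
g,M=grasp(sensors.get_state()); G=(g-O)@B
for th in (33,25,20,15,10,5,0):
    t=np.radians(th)
    def pt(a,b,yy): # rel G in carton frame
        return O+B@(G+np.array([a*np.cos(t)+b*np.sin(t),yy,-a*np.sin(t)+b*np.cos(t)])/1e0)
    P=[proj(W,pt(a/1e3,b/1e3,yy/1e3))[0].round(0).tolist() for a,b in((-18,10),(-18,-50),(62,10)) for yy in(-32,32)]
    print(th,"FT",P[0],P[1],"FB",P[2],P[3],"RT",P[4],P[5])
E
```

```text
t 22.85 tcp [0.5858 0.0823 0.1124] graspbed(mm) [ 28.2 -21.9  65.5] toolx yaw deg 81.82 z [-0.001 -0.    -1.   ] F [-0.4  0.5  0.7] T [ 0.08 -0.1   0.05] w 64.0 j [ 0.06  0.56  1.64  0.    0.94 -1.37]
33 FT [193.0, 224.0] [312.0, 224.0] FB [210.0, 193.0] [296.0, 193.0] RT [201.0, 344.0] [305.0, 344.0]
25 FT [194.0, 220.0] [311.0, 220.0] FB [211.0, 201.0] [295.0, 201.0] RT [198.0, 353.0] [307.0, 353.0]
20 FT [195.0, 218.0] [311.0, 218.0] FB [211.0, 206.0] [294.0, 206.0] RT [196.0, 359.0] [309.0, 359.0]
15 FT [195.0, 216.0] [310.0, 216.0] FB [211.0, 212.0] [294.0, 212.0] RT [194.0, 363.0] [311.0, 363.0]
10 FT [196.0, 214.0] [310.0, 214.0] FB [212.0, 217.0] [294.0, 217.0] RT [192.0, 367.0] [314.0, 367.0]
5 FT [197.0, 213.0] [309.0, 213.0] FB [212.0, 223.0] [294.0, 223.0] RT [190.0, 370.0] [316.0, 370.0]
0 FT [197.0, 212.0] [308.0, 212.0] FB [212.0, 229.0] [294.0, 229.0] RT [187.0, 372.0] [318.0, 372.0]
```

View pics/wrist16.png

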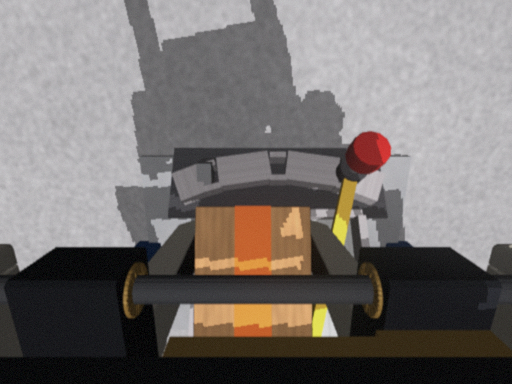

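The tilt is now within about 15° of the bed: the front-top edge is at row 207 and the bottom edge is hidden behind it. Next I'll lift slightly, shift up-slope, and repeat the press-and-drag inside the lip.

move_arm:
  delta_pos:
    - [0,-0.0022,-0.0034]
    - [0,0.0075,-0.0049]
    - [0,0.0076,-0.0049]
    - [0,0.0025,0.0038]
    - [0,-0.001,0.0027]
    - [0,-0.001,0.0027]
    - [0,-0.0011,0.0026]
    - [0,-0.0009,0.0025]
    - [0,-0.0009,0.0026]
    - [0,-0.0008,0.0025]
    - [0,0,0]
  spin: [0,0,0,0,0,0,0,0,0,0,0]
  jaw: [0.05,0.05,0.05,0.05,0.05,0.05,0.05,0.05,0.05,0.05,0.05]

```text
t: 24.1
tcp_pos: [0.5954, 0.0809, 0.1062]
eef_rot: [-2.374, -2.057, 0.001]
force: [0.0, 0.1, 1.5]
grip_width: 0.683
```

```bash
python3 chk.py 17 | head -1
python3 - <<'E'
from h import *
W=pickle.load(open("c17.pkl","rb"))["wrist"];O,B,y=bed()
from rig import sensors
g,M=grasp(sensors.get_state()); G=(g-O)@B
for th in (15,10,5,0):
    t=np.radians(th)
    pt=lambda a,b,yy: O+B@(G+np.array([a*np.cos(t)+b*np.sin(t),yy,-a*np.sin(t)+b*np.cos(t)]))
    P=[proj(W,pt(a/1e3,b/1e3,yy/1e3))[0].round(0).tolist() for a,b in((-23,10),(-23,-50),(57,10)) for yy in(-32,32)]
    print(th,"FT",P[0],P[1],"FB",P[2],P[3],"RT",P[4],P[5])
E
```

```text
t 24.1 tcp [0.5954 0.0809 0.1062] graspbed(mm) [ 33.1 -21.9  55. ] toolx yaw deg 81.82 z [-8.e-04  0.e+00 -1.e+00] F [0.  0.1 1.5] T [ 0.02 -0.17  0.07] w 63.6 j [ 0.06  0.59  1.62  0.    0.94 -1.37]
15 FT [195.0, 207.0] [310.0, 207.0] FB [211.0, 205.0] [294.0, 205.0] RT [194.0, 354.0] [311.0, 354.0]
10 FT [196.0, 205.0] [309.0, 205.0] FB [212.0, 211.0] [294.0, 211.0] RT [192.0, 357.0] [313.0, 357.0]
5 FT [197.0, 204.0] [309.0, 204.0] FB [212.0, 217.0] [293.0, 217.0] RT [190.0, 359.0] [315.0, 359.0]
0 FT [198.0, 203.0] [308.0, 203.0] FB [212.0, 223.0] [293.0, 223.0] RT [188.0, 360.0] [318.0, 360.0]
```

View pics/wrist17.png

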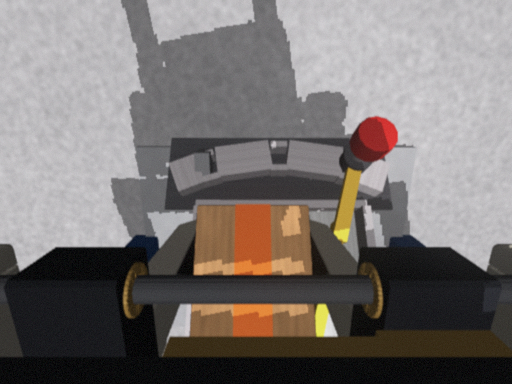

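The front-top edge is at row 205, as predicted for 5–10° left to go, and the lip is visible ahead of it. I'll finish the last few millimetres.

move_arm:
  delta_pos:
    - [0,-0.0006,0.0019]
    - [0,-0.0006,0.0019]
    - [0,-0.0006,0.0019]
    - [0,0,0.0012]
    - [0,0,0]
    - [0,0,0]
  spin: [0,0,0,0,0,0]
  jaw: [0.05,0.05,0.05,0.05,0.05,0.05]

```text
t: 24.85
tcp_pos: [0.5959, 0.0809, 0.1037]
eef_rot: [2.371, 2.055, 0.006]
force: [-8.1, -2.8, 35.6]
grip_width: 0.687
```

```bash
python3 chk.py 18 | head -1
python3 - <<'E'
from h import *
d=pickle.load(open("c18.pkl","rb"));W=d["wrist"];O,B,y=bed()
for x in (0,3,6,9):
    print(x,proj(W,O+B@[x/1e3,-.054,.06])[0].round(0),proj(W,O+B@[x/1e3,.010,.06])[0].round(0),"rear",proj(W,O+B@[x/1e3+.08,-.054,.06])[0].round(0))
S=d["scene"]
cv2.imwrite("pics/s18z.png",cv2.resize(S["pixels"][160:320,150:290,::-1],None,fx=3.7,fy=3.7,interpolation=cv2.INTER_CUBIC))
E
```

```text
t 24.85 tcp [0.5959 0.0809 0.1037] graspbed(mm) [ 32.  -21.9  52.6] toolx yaw deg 81.84 z [ 5.3e-03 -4.0e-04 -1.0e+00] F [-8.1 -2.8 35.6] T [-0.65  1.33  0.02] w 63.9 j [ 0.06  0.59  1.62 -0.    0.93 -1.37]
0 [199. 190.] [306. 190.] rear [190. 339.]
3 [199. 195.] [306. 195.] rear [190. 345.]
6 [199. 200.] [307. 200.] rear [189. 352.]
9 [198. 204.] [307. 205.] rear [189. 359.]
```

View pics/wrist18.png

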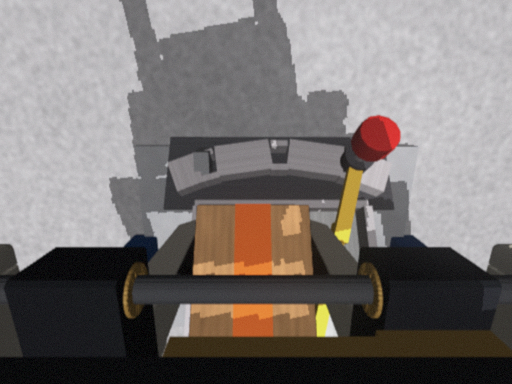

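View pics/s18z.png

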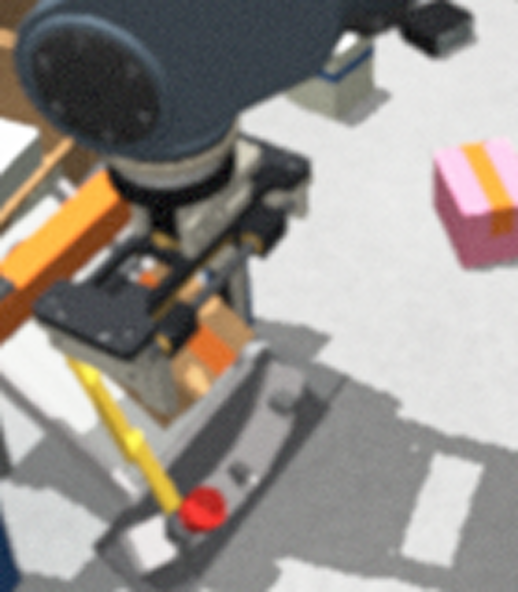

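The 36 N push and the views show the carton flat on the bed, inside the lip, with an 8 mm gap (front-top edge at row 204). I'll relax the push and slide it down to the lip.

move_arm:
  delta_pos:
    - [0,-0.0012,-0.0019]
    - [0,0,0]
    - [0,-0.0017,0.0011]
    - [0,-0.0017,0.0011]
    - [0,-0.0017,0.0011]
    - [0,-0.0017,0.0011]
    - [0,0,0]
  spin: [0,0,0,0,0,0,0]
  jaw: [0.05,0.05,0.05,0.05,0.05,0.05,0.05]
  squeeze: 15

```text
t: 25.7
tcp_pos: [0.5877, 0.0821, 0.0983]
eef_rot: [2.372, 2.055, 0.005]
force: [2.9, -0.9, 9.9]
grip_width: 0.688
```

```bash
python3 chk.py 19 | head -1
python3 - <<'E'
from h import *
d=pickle.load(open("c19.pkl","rb"));W=d["wrist"];O,B,y=bed()
for x in (0,3,6,9):
    print(x,proj(W,O+B@[x/1e3,-.054,.06])[0].round(0),proj(W,O+B@[x/1e3,.010,.06])[0].round(0),"rear",proj(W,O+B@[x/1e3+.08,-.054,.06])[0].round(0))
E
```

```text
t 25.7 tcp [0.5877 0.0821 0.0983] graspbed(mm) [ 22.2 -21.8  52.7] toolx yaw deg 81.82 z [ 4.2e-03 -1.0e-04 -1.0e+00] F [ 2.9 -0.9  9.9] T [-0.32 -0.52 -0.03] w 64.0 j [ 0.06  0.59  1.64 -0.    0.91 -1.37]
0 [198. 206.] [307. 206.] rear [189. 361.]
3 [198. 211.] [307. 211.] rear [188. 368.]
6 [197. 216.] [307. 216.] rear [188. 374.]
9 [197. 221.] [308. 221.] rear [188. 381.]
```

View pics/wrist19.png

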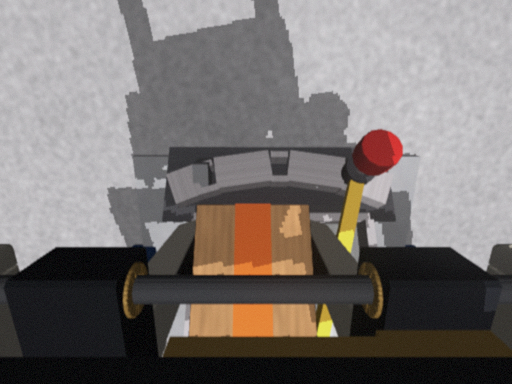

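Run:
```python
from h import *
d=pickle.load(open("c19.pkl","rb"));S=d["scene"];O,B,y=bed()
x0,y0,w,h,k=185,225,60,60,10
im=cv2.resize(S["pixels"][y0:y0+h,x0:x0+w,::-1],None,fx=k,fy=k,interpolation=cv2.INTER_CUBIC)
def P(b): 
    u=proj(S,O+B@(np.array(b)/1e3))[0]; return tuple(int(v) for v in ((u-[x0,y0]+.5)*k))
for b,c in (((0,10,0),(0,255,0)),((0,-54,60),(255,0,0)),((0,10,60),(255,0,0)),((-6,59,12),(0,255,255)),((-6,-59,12),(0,255,255)),((0,59,12),(255,255,0)),((0,10,12),(255,255,0)),((0,10,72),(0,0,255))): cv2.circle(im,P(b),4,c,-1)
cv2.imwrite("pics/s19z.png",im)
```

```text
(no output)
```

View pics/s19z.png

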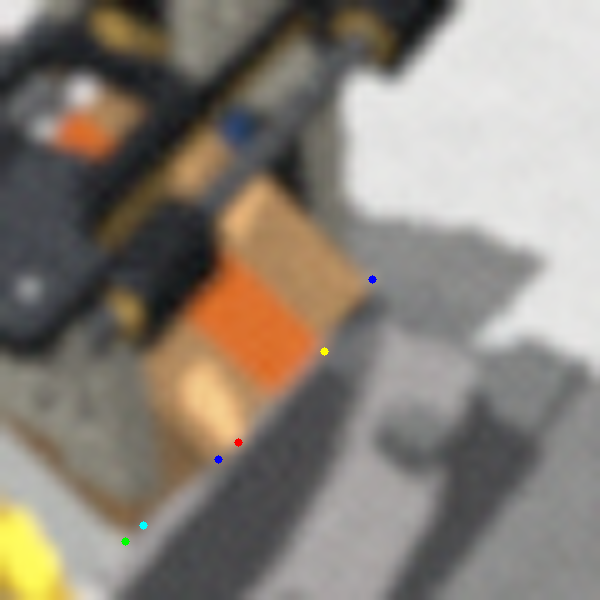

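The projected marks for a flush carton at the lip (blue: x=0, z=60) match its front-top edge from (370,283) to (215,457). So it's flat and down at the lip. Releasing, and backing off square to the bed.

move_arm:
  delta_pos:
    - [0,0,0]
    - [0,0,0]
    - [0,0,0]
    - [0,0,0]
    - [0,-0.008,-0.0125]
    - [0,-0.016,-0.025]
    - [0,-0.018,-0.027]
    - [0,-0.04,-0.02]
    - [0,-0.045,0]
    - [0,-0.045,0]
    - [0,0,0]
    - [0,0,0]
  spin: [0,0,0,0,0,0,0,0,0,0,0,0]
  jaw: [0.066,0.07,0.08,0.08,0.08,0.08,0.08,0.08,0.08,0.08,0.08,0.08]

```text
t: 27.05
tcp_pos: [0.4156, 0.1069, 0.1828]
eef_rot: [2.373, 2.057, 0.002]
force: [0.9, -0.4, 0.1]
grip_width: 0.861
```

```bash
python3 chk.py 20
python3 - <<'E'
from h import *
d=pickle.load(open("c20.pkl","rb"));O,B,y=bed()
out=[]
for n,(x0,y0,w,h) in (("scene",(165,200,80,110)),("top",(145,120,80,80))):
    k=5 if n=="scene" else 7
    S=d[n];im=cv2.resize(S["pixels"][y0:y0+h,x0:x0+w,::-1],None,fx=k,fy=k,interpolation=cv2.INTER_CUBIC)
    cv2.imwrite(f"pics/{n}20p.png",im.copy())
    for b,c in [((x,yy,60),(255,0,0)) for x in(0,80) for yy in(-54,10)]+[((0,10,0),(0,255,0)),((0,59,12),(255,255,0)),((0,-59,12),(255,255,0))]:
        u=proj(S,O+B@(np.array(b)/1e3))[0]; cv2.circle(im,tuple(int(v) for v in ((u-[x0,y0]+.5)*k)),3,c,-1)
    cv2.imwrite(f"pics/{n}20z.png",im)
E
```

```text
t 27.05 tcp [0.4156 0.1069 0.1828] graspbed(mm) [-77.6 -21.7 218.2] toolx yaw deg 81.86 z [ 1.8e-03  2.0e-04 -1.0e+00] F [ 0.9 -0.4  0.1] T [ 0.03 -0.03 -0.05] w 80.1 j [ 0.14  0.19  2.   -0.    0.95 -1.29]
scene 0 pred [204.4 297.2]
scene 0.012 pred [206.4 295.7]
  red [ 90 223  39  39 804] [110.4 239.3]
  red [198 292  13  12 112] [204.3 297.4]
top 0 pred [160.4 179. ]
top 0.012 pred [158.9 180.4]
  red [498  54  14  31 192] [503.7  70. ]
  red [193  58  34  25 713] [209.3  70.5]
  red [155 175  11  10  79] [159.9 179.3]
wrist 0 pred [323.3 297.4]
wrist 0.012 pred [326.  298.2]
  red [315 304  21   8 118] [325.7 306.8]
```

View pics/scene20z.png

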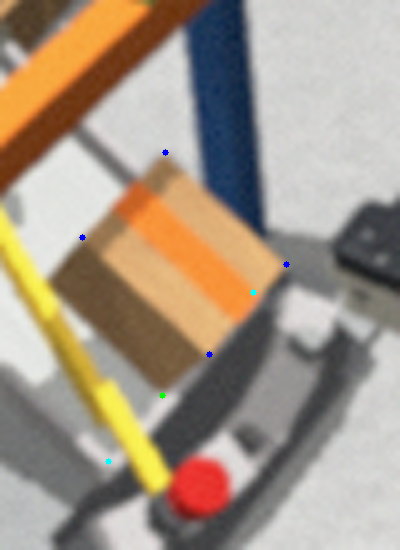

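View pics/top20z.png

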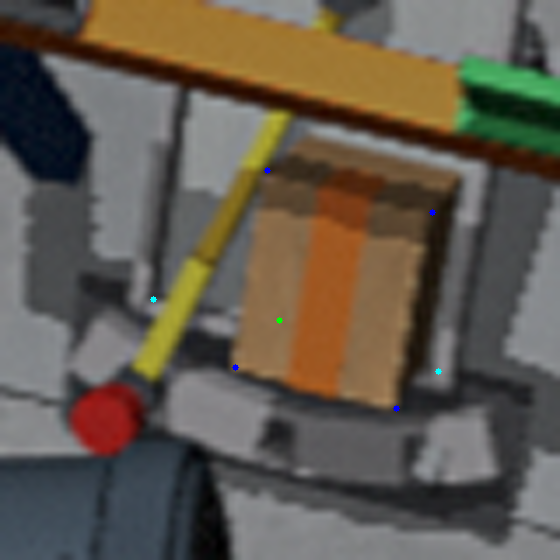

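View pics/wrist20.png

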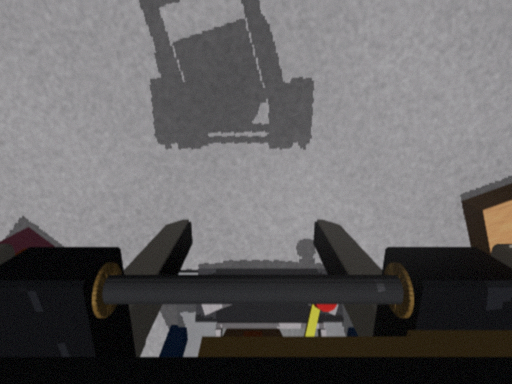

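The scene view puts the carton's top corners at (85,237), (165,157), (285,265) and (209,354) in the crop, on the marks for a flush fit at the lip. The top view agrees, and the knob is still at the home position. One quick look-alike check, then I'll hand it in.

Run:
```python
from h import *
a=pickle.load(open("c0.pkl","rb"));b=pickle.load(open("c20.pkl","rb"))
for n,box in dict(pink=(275,200,45,40),teal=(312,272,50,50)).items():
    x,y,w,h=box; A=a["top"]["pixels"][y:y+h,x:x+w].astype(int);C=b["top"]["pixels"][y:y+h,x:x+w].astype(int)
    print(n,"mean abs diff",np.abs(A-C).mean().round(2))
from rig import job_done,sensors
print(sensors.get_state()["t"]); print(job_done())
```

```text
pink mean abs diff 15.3
teal mean abs diff 14.51
27.2
the job is handed in; nothing more can be done
None
```

Run:
```python
from h import *
for f in ("c0.pkl","c20.pkl"):
    T=pickle.load(open(f,"rb"))["top"];hsv=cv2.cvtColor(T["pixels"],cv2.COLOR_RGB2HSV)
    for x,y,w,h in ((275,200,45,40),(312,272,50,50),(0,250,60,60)):
        m=cv2.inRange(hsv,(5,150,80),(22,255,255))[y:y+h,x:x+w]; p=np.argwhere(m); print(f,len(p),p.mean(0).round(1) if len(p) else "",T["pixels"][y:y+h,x:x+w].mean().round(1))
    print(T["eye"].round(4),T["orientation"].round(4))
```

```text
c0.pkl 178 [16.1 19.7] 112.5
c0.pkl 196 [23.8 24.4] 106.1
c0.pkl 0  113.9
[ 0.3105 -0.1176  1.2704] [-2.2234  1.9892 -0.1969]
c20.pkl 177 [16.1 19.7] 127.8
c20.pkl 198 [23.7 24.3] 120.6
c20.pkl 0  129.3
[ 0.3105 -0.1176  1.2704] [-2.2234  1.9892 -0.1969]
```

The carton is in the widened bay under the green tag, tape side up and long side up the slope, and I handed the job in at 27.2 s. No verdict comes back.

**What I did:**
- **Divider:** I pulled the red knob about 16 mm, swung the yellow divider left, away from the green tag on the right, to the −0.30 hole, and let the pin drop home.
- **First try at the bay:** the carton slipped about 27 mm in the pads, so I lifted it out, set it on clear bench and gripped it again near its low end.
- **Second try:** I pressed it onto the bed while dragging it down-slope so it tilted flat, then slid it down to the lip and backed the arm off.

**Last checks:**
- **Pin:** the knob is within about half a pixel of its predicted home position in the scene and top views. A raised pin would be about 2 pixels away. The images resolve its height to only about 1 mm.
- **Carton:** its top corners match the predicted corners for a flush fit at the lip, centred 22 mm right of the bed's centre line. The gap at the lip is about 0–1 mm.
- **Force:** the highest wrist force I read was about 37 N, while pressing the carton onto the bed.
- **Look-alikes:** the raw picture comparison differed by about 15 grey levels, which at first disagreed with them being untouched. The whole picture had brightened evenly, and the tapes on the pink and turquoise cartons are within 0.1 pixel of where they started. I confirmed this only after handing in.

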